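# Put the fettling tools back in their foam tray

### The job

Put the fettling kit away: lay the larger wire loop tool, the flat slip brush, the needle tool and the wooden rib each into the foam cutout of its own shape, pointing the way the cutout does and lying fully down on its floor. The smaller loop tool and the pencil belong to someone else: leave them on the table where they lie.

Things in the scene. Friction and masses are not known exactly. Their poses are not given: they have to be found in the camera images.
- loop_tool_mid (a point): the larger of the two wire loop tools: wooden handle with a wire loop, 152 mm long, loop 26 mm wide. Point: middle of the handle, half-way up, 6 mm above what it lies on. The handle is 12 mm thick and 115 mm long, along y: +y is the butt end of the handle (57 mm away), -y the loop (its tip 95 mm away). Grasp it here, across the handle (x).
- brush_mid (a point): flat slip brush, 169 mm long, bristle end 31 mm wide. Point: middle of the handle, half-way up, 6.6 mm above what it lies on. Handle 13 mm thick, along y: +y is the butt end (60 mm away), -y the bristles (tip 109 mm away). Grasp it here, across the handle (x).
- needle_mid (a point): needle tool: short wooden handle with a thin steel needle, 162 mm long. Point: middle of the handle, half-way up, 5 mm above what it lies on. Handle 10 mm thick, 100 mm long, along y: +y is the butt end (50 mm away), -y the needle's tip (112 mm away). Grasp it here, across the handle (x).
- rib_mid (a point): flat wooden rib, 98 mm long (y), 51 mm wide (x), 8 mm thick, one long edge straight (-x side), the other curved, narrowing most at the -y end. Point: its centre, 4 mm above what it lies on. Grasp it here across its width (about 49 mm, along x).
- loop_cutout (a point): cutout for the larger loop tool, in one of four dark foam blocks (75 x 200 mm) side by side in a tray, order varies. Point: where the middle of its handle comes to rest, 5 mm below the foam top (34 mm above the table); y points to the handle end. 11 mm deep; handle slot 22 mm wide, loop end 36 mm, 5 mm spare at each end, bevelled. Fits one way round: tool's y along this y.
- brush_cutout (a point): cutout for the brush, in another of the foam blocks. Point: where the middle of its handle comes to rest, 5 mm below the foam top; y points to the handle end. 12 mm deep; handle slot 23 mm wide, bristle end 41 mm, 5 mm spare at each end, bevelled. Fits one way round. Here as in all four blocks a 44 mm wide, 15 mm deep finger trough crosses the slot, leaving room for fingertips.
- needle_cutout (a point): cutout for the needle tool, in another of the foam blocks. Point: where the middle of its handle comes to rest, 5 mm below the foam top; y points to the handle end. 10 mm deep; handle slot 21 mm wide, narrowing to 9 mm for the needle, 5 mm spare at each end, bevelled. Fits one way round: tool's y along this y.
- rib_cutout (a point): cutout for the rib, in another of the foam blocks. Point: where the rib's centre comes to rest, 4 mm below the foam top; y points to the broad end. 8 mm deep, 64 x 108 mm, bevelled, with the (+x, -y) corner cut off to follow the rib's curved edge. Fits one way round: rib's y along this y.
- small_loop_tool_mid (a point): look-alike, not part of this kit: a smaller wire loop tool, 131 mm long, loop 20 mm wide. Point: middle of its 12 mm thick handle, half-way up; y along the handle. Stays where it lies.
- pencil_mid (a point): look-alike, not part of this kit: a pencil, 144 mm long, 7 mm thick. Point: near its middle, half-way up; y along it. Stays where it lies.
Mind the look-alikes: they are no part of the job. Leave any orange or purple look-alike of the part that bears rib_mid alone.

How it is judged:
By the outcome, as a careful person would: the job done as asked, in the order asked, and still so for the second after the job is handed in, with the robot touching nothing.
It also fails if it takes over 107 s, if anything falls off the work surface, if the arm or the gripper's body presses on something with over 40 N, if the wrist force passes 120 N, or if a joint passes its speed limit or range.

### The arm

A 6-joint arm with a two-finger parallel gripper is mounted at the origin on a cart in front of the work surface, level with it; the furniture and walls round the work are solid. World frame = base frame: x ahead of the robot, y to its left, z up, the work surface at z = 0. Lengths are in m, angles in rad, forces in N, time in s.
With the tool pointing down it reaches from about 0.25 to 0.725 m from the base axis. Payload 4 kg.
Tool frame: the origin (TCP) lies at the very end of the fingers, on their centre line; the grasp point (between the pads) lies 19 mm behind it; z points along the fingers, y is the line along which they close (so a half turn about z gives the same grasp; the last joint's range is limited). The gripper opens to 85 mm and grips with 20 to 120 N. Pads are 22 mm wide; open, the fingers measure 114 mm over their backs; the gripper's body (76 mm by 85 mm) begins 54 mm behind the grasp point. The pads swing forward as they close: fully open they stand 13 mm farther back than shut.
Start: joints at [-1.115, 0.241, 0.005, 1.335, 0, 1.571], TCP at [0.22, -0.449, 0.231] pointing down, gripper open.
Joint ranges: [-2.72, 2.72], [-1.05, 1.87], [-1.09, 1.28], [-1.99, 2.15], [-1.42, 1.44], [-3.14, 3.14]. Speed limits (rad/s): [2.79, 2.79, 3.14, 3.14, 3.14, 3.14].

### API

Orientations are given as a unit quaternion [x, y, z, w].
In Python, from workcell import bot gives the robot as it stands.
- The arm moves only by the tool carry_out, never from a script. Its argument "increments" is one flat list of numbers, 5 for each row, row after row: the finger opening in cm, from 0 to 8.54, then the shift along the tool's x, y, z in cm, then the turn about the tool's z in rad. A call has exactly 5 rows; each row shifts and turns the commanded pose from where the row before left it, along the tool's axes as they then stand; what a row does not reach is not made up. A row lasts 1/8 s, in which the tool goes at most 62.5 mm and 10.7 degrees, less where a joint would pass 70% of its speed; a pose out of reach is approached as far as the arm can. A call with a gripper value outside its range is refused whole. The fingers move at their own pace and stop on an object; the grip force is fixed at half the most. Time passes only in rows, so rows that do not move let the fingers close, or fill a call up. It gives the time, the measured TCP pose, the force, the opening and the grip force at its end, in the units of the state.
- bot.get_obs(): the state, without advancing time (a new reading comes with each control period).
- bot.camera(name): name is "side" or "top" or "wrist"; returns a dict with "pixels" (480x640x3 uint8, blue, green, red), "range_z" (480x640 float32, m along the optical axis (not along the pixel's ray), 0 where there is no reading), "mtx" (3x3 intrinsics, pixels), "D" ([k1, k2, p1, p2, k3] as OpenCV has them; the pictures are not rectified), "eye" and "attitude" of the camera in the world. Camera axes: x right, y down, z forward; pixel columns grow to the right and rows downward; lengths in m; the calibration is good to about 2 mm. A picture is of the moment at which its call begins.
- bot.job_done(): hands the job in; it is judged then, once.
Trained networks look in a picture, given as the dict that the camera call returned (one of the last four; its "shot" number tells which), for a name from the list of things; names that differ only in an ending like _2 or _b are one class to them, and where a whole thing is asked for, a point or a joint stands for the part that bears it (a point fixed in the world has none). Each returns a list of dicts, best first, with "p" (0 to 1); they miss things now and then, are a little off and sometimes report something else, mostly with a low value. They report only what shows in the picture. A call takes as long as a camera call. They do not tell look-alikes from the thing itself.
- bot.find_in(picture, name): "xyz" ([x, y, z] in m, in the coordinates of the camera as it stood for that picture, good to about 4 mm: the middle of the surface that is visible of it).
- bot.regions_of(picture, name): "mask" (480x640 bool, what is visible of it).
- bot.place_of(picture, name): "xyz" ([x, y, z] in m, in the coordinates of the camera as it stood for that picture, good to about 4 mm: a listed point, or the origin of a listed thing).
The state is a dict: "clock": time; "joint_pos": joint angles; "joint_vel": joint speeds; "tau": joint torques, N m; "eef_pos": TCP position; "tool_rot": TCP orientation; "ft_force": force on the tool from outside, world axes, zero at the start; "ft_torque": the same for the moment, N m; "grip_width": finger opening in m; "grasp_force": force on a finger pad.
Only numpy, scipy, OpenCV 4.12 (cv2) and the standard library are available. Lean on these libraries where they do the work, as an engineer would, in place of code of your own. Each camera call takes 0.05 s, during which the arm holds its last target. There are 200 camera calls.

## Working session

There is one attempt and no reset: what is moved stays moved. The work goes in short steps, Python scripts to look and compute and a tool call to move; the robot and the scene stay as the last step left them, time stands still between calls to the robot, and variables do not carry over. Pictures are saved under pics/ and viewed, at most 18 in all, crops included, and the job is handed in when it is done.

Besides the shell and the picture viewer there is one more tool, called after "Call:" in YAML: its name, and indented under it one key for each argument. carry_out: Moves the arm, as the interface text tells. Its arguments: {"type":"object","properties":{"increments":{"type":"array","items":{"type":"number"}}},"required":["increments"]}

```bash
mkdir -p pics; ls; cat > h.py <<'E'
import numpy as np, cv2
from scipy.spatial.transform import Rotation as R
from workcell import bot
def w(c,p):
    a=np.array(c["attitude"]); M=a if a.shape==(3,3) else R.from_quat(a).as_matrix()
    return M@np.array(p)+np.array(c["eye"])
def unpx(c,uv,z=None):
    """pixel -> world using depth, or plane world z"""
    uv=np.array(uv,float)
    q=cv2.undistortPoints(uv.reshape(1,1,2),np.array(c["mtx"]),np.array(c["D"])).ravel()
    if z is None:
        d=c["range_z"][int(round(uv[1])),int(round(uv[0]))]; return w(c,[q[0]*d,q[1]*d,d])
    e=np.array(c["eye"]); r=w(c,[q[0],q[1],1])-e; return e+r*(z-e[2])/r[2]
def cloud(c,mask):
    v,u=np.nonzero(mask&(c["range_z"]>0)); d=c["range_z"][v,u]
    q=cv2.undistortPoints(np.stack([u,v],1).astype(float).reshape(-1,1,2),np.array(c["mtx"]),np.array(c["D"])).reshape(-1,2)
    a=np.array(c["attitude"]); M=a if a.shape==(3,3) else R.from_quat(a).as_matrix()
    return (np.c_[q,np.ones(len(q))]*d[:,None])@M.T+np.array(c["eye"])
E
python3 - <<'E'
from h import *
o=bot.get_obs(); print({k:np.round(v,3) for k,v in o.items()})
N="loop_tool_mid brush_mid needle_mid rib_mid loop_cutout brush_cutout needle_cutout rib_cutout small_loop_tool_mid pencil_mid".split()
for cn in ["top","side"]:
    c=bot.camera(cn); cv2.imwrite(f"pics/{cn}0.png",c["pixels"]); print(cn,np.round(c["eye"],3),np.round(c["attitude"],3), c["mtx"][0][0])
    for n in N:
        for d in bot.place_of(c,n)[:3]: print(n,round(d["p"],2),np.round(w(c,d["xyz"]),3))
E
```

```text
pics
{'clock': np.float64(0.0), 'joint_pos': array([-1.115,  0.241,  0.004,  1.335,  0.   ,  1.571]), 'joint_vel': array([-0.   ,  0.001,  0.   ,  0.   , -0.001,  0.001]), 'tau': array([ 0.0000e+00, -3.7232e+01,  2.5241e+01,  1.7000e-02, -0.0000e+00,
       -0.0000e+00]), 'eef_pos': array([ 0.22 , -0.448,  0.23 ]), 'tool_rot': array([ 0.974,  0.226, -0.   , -0.001]), 'ft_force': array([ 0.147,  0.844, -0.062]), 'ft_torque': array([0.017, 0.012, 0.023]), 'grasp_force': np.float64(0.0), 'grip_width': np.float64(0.085)}
top [ 0.279 -0.     1.072] [ 0.709 -0.698  0.07  -0.071] 527.5303108271795
loop_tool_mid 0.64 [0.603 0.322 0.003]
brush_mid 0.97 [0.422 0.291 0.011]
needle_mid 0.68 [0.508 0.277 0.008]
rib_mid 0.82 [ 0.347 -0.127  0.005]
rib_mid 0.77 [ 0.349 -0.321  0.004]
rib_mid 0.76 [0.426 0.108 0.005]
loop_cutout 0.89 [ 0.547 -0.22   0.032]
loop_cutout 0.39 [0.604 0.321 0.007]
brush_cutout 0.62 [ 0.581 -0.075  0.033]
needle_cutout 0.93 [ 0.553 -0.143  0.031]
rib_cutout 0.81 [ 0.522 -0.294  0.028]
small_loop_tool_mid 0.85 [0.508 0.099 0.004]
pencil_mid 0.63 [0.6   0.118 0.001]
pencil_mid 0.39 [ 0.543 -0.222  0.03 ]
side [ 0.441 -1.122  0.928] [ 0.897 -0.008  0.004 -0.442] 555.9099836806322
loop_tool_mid 0.59 [0.607 0.32  0.005]
brush_mid 0.59 [0.424 0.297 0.006]
needle_mid 0.58 [0.505 0.277 0.003]
rib_mid 0.67 [ 0.35  -0.321  0.002]
loop_cutout 0.56 [ 0.545 -0.223  0.03 ]
brush_cutout 0.96 [ 0.578 -0.075  0.025]
brush_cutout 0.44 [ 0.549 -0.146  0.026]
needle_cutout 0.76 [ 0.552 -0.149  0.029]
needle_cutout 0.15 [0.597 0.118 0.002]
rib_cutout 0.78 [ 0.524 -0.298  0.031]
small_loop_tool_mid 0.57 [0.512 0.096 0.008]
pencil_mid 0.42 [0.594 0.114 0.007]
pencil_mid 0.17 [ 0.523 -0.298  0.027]
```

View pics/top0.png

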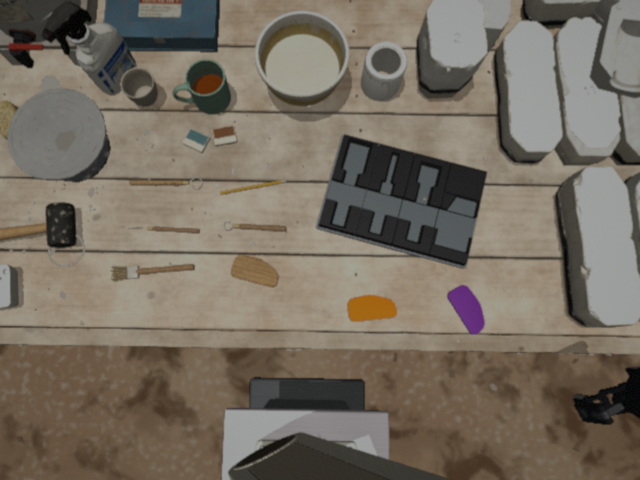

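View pics/side0.png

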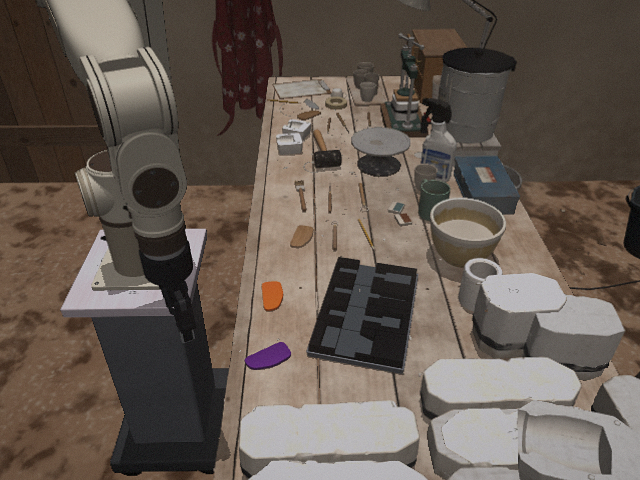

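The top view shows the loop tools at (165,183), about 148 mm long, and (258,227), about 128 mm. The needle is at (165,229), the brush at (155,271) and the pencil at (252,187). The wooden rib is at (255,270), with its orange (372,308) and purple (467,308) look-alikes. The tray is around (402,200). I choose the longer loop tool at (165,183) and the wooden rib at (255,270).

```bash
python3 - <<'E'
from h import *
c=bot.camera("top"); s=bot.camera("side")
for cn,cam in (("top",c),("side",s)):
  for n in ["loop_tool_mid","brush_mid","needle_mid","rib_mid"]:
    for r in bot.regions_of(cam,n)[:3]:
        P=cloud(cam,r["mask"]); m=P[:,:2].mean(0); U,S,V=np.linalg.svd(P[:,:2]-m,full_matrices=False)
        t=(P[:,:2]-m)@V.T
        print(cn,n,round(r["p"],2),len(P),np.round(m,3),"dir",np.round(V[0],3),"ang",round(np.degrees(np.arctan2(V[0,1],V[0,0])),1),"ext",np.round(np.ptp(t,axis=0),3),"ends",np.round(m+t[:,0].min()*V[0],3),np.round(m+t[:,0].max()*V[0],3),"z",np.round(np.percentile(P[:,2],[10,50,90]),3))
im=c["pixels"]
a=cv2.resize(im[125:325,100:300],(600,600),interpolation=cv2.INTER_CUBIC)
b=cv2.resize(im[125:275,310:495],(740,600),interpolation=cv2.INTER_CUBIC); b=np.clip(b*1.5,0,255).astype(np.uint8)
cv2.imwrite("pics/a.png",a);cv2.imwrite("pics/b.png",b)
E
```

```text
top loop_tool_mid 0.8 331 [0.605 0.316] dir [-0.038  0.999] ang 92.2 ext [0.14 0.02] ends [0.608 0.24 ] [0.603 0.38 ] z [0.006 0.011 0.014]
top brush_mid 0.92 681 [0.418 0.332] dir [-0.101  0.995] ang 95.8 ext [0.169 0.027] ends [0.428 0.234] [0.411 0.402] z [0.008 0.012 0.015]
top needle_mid 0.74 237 [0.504 0.279] dir [-0.04  -0.999] ang -92.3 ext [0.11  0.011] ends [0.507 0.337] [0.502 0.227] z [0.007 0.01  0.013]
top rib_mid 0.9 1029 [0.421 0.111] dir [-0.326 -0.945] ang -109.0 ext [0.098 0.052] ends [0.436 0.155] [0.405 0.063] z [0.006 0.009 0.012]
top rib_mid 0.8 1042 [ 0.35  -0.124] dir [ 0.033 -0.999] ang -88.1 ext [0.098 0.051] ends [ 0.348 -0.078] [ 0.351 -0.176] z [0.007 0.009 0.011]
top rib_mid 0.77 1079 [ 0.353 -0.317] dir [-0.885 -0.466] ang -152.2 ext [0.096 0.051] ends [ 0.393 -0.296] [ 0.308 -0.341] z [0.007 0.009 0.012]
side needle_mid 0.5 86 [0.51  0.084] dir [-0.06  -0.998] ang -93.4 ext [0.101 0.011] ends [0.514 0.142] [0.508 0.042] z [0.007 0.01  0.013]
side needle_mid 0.41 59 [0.503 0.272] dir [-0.038 -0.999] ang -92.2 ext [0.116 0.006] ends [0.505 0.337] [0.501 0.222] z [0.004 0.007 0.01 ]
side needle_mid 0.2 2168 [ 0.563 -0.229] dir [ 0.97  -0.242] ang -14.0 ext [0.225 0.117] ends [ 0.442 -0.198] [ 0.66  -0.253] z [0.018 0.03  0.034]
side rib_mid 0.86 554 [ 0.35  -0.132] dir [ 0.021 -1.   ] ang -88.8 ext [0.115 0.05 ] ends [ 0.348 -0.068] [ 0.351 -0.183] z [0.003 0.007 0.009]
side rib_mid 0.76 354 [0.42  0.103] dir [-0.289 -0.957] ang -106.8 ext [0.103 0.047] ends [0.436 0.156] [0.407 0.057] z [0.004 0.006 0.009]
side rib_mid 0.58 784 [ 0.352 -0.324] dir [-0.875 -0.484] ang -151.0 ext [0.097 0.062] ends [ 0.393 -0.301] [ 0.308 -0.348] z [0.004 0.007 0.009]
```

View pics/a.png

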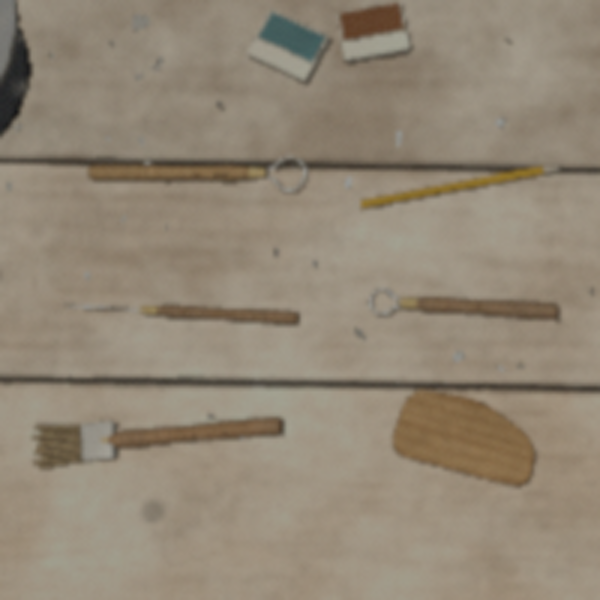

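View pics/b.png

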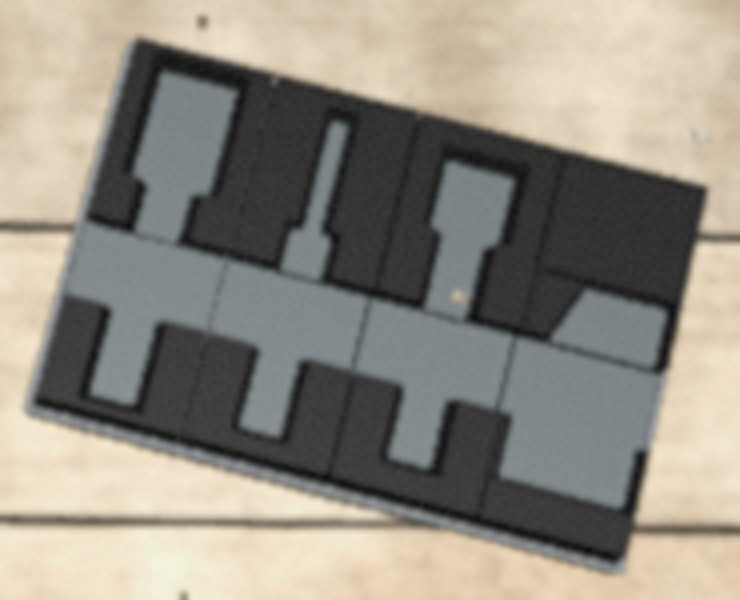

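View (a) shows the longer loop tool with its butt on the left, loop at (290,173). The shorter one at (460,305) stays, and so does the pencil at (450,187). The brush and needle butts are on the right, and the rib's broad end is left with its straight edge down. View (b), left to right, shows the brush, needle, loop and rib cutouts, all handle ends down. Next I hover over the tray.

Call:
carry_out:
  increments: [3, 6, -1.5, 0, 0.04, 3, 6, -1.5, 0, 0.04, 3, 6, -1.5, 0, 0.04, 3, 6, -1.5, 0, 0, 3, 6, -1.5, 0, 0]

```text
clock: 2.22
eef_pos: [0.4715, -0.2661, 0.2315]
tool_rot: [0.986, 0.167, 0.0, 0.0]
ft_force: [0.6, -0.7, -0.4]
grip_width: 0.0303
grasp_force: 0.0
```

```bash
cat >> h.py <<'E'
def plan(x,y,z,yaw,grip,n=5,start=None):
    """rows of carry_out for reaching TCP x,y,z and tool-x yaw (deg); gives list rounded"""
    o=bot.get_obs(); p=np.array(o["eef_pos"]); M=R.from_quat(o["tool_rot"]).as_matrix(); th=np.arctan2(M[1,0],M[0,0])
    if start is not None: p=np.array(start[:3]); th=np.radians(start[3])
    g=np.array([x,y,z]); dth=(np.radians(yaw)-th+np.pi)%(2*np.pi)-np.pi; out=[]
    q1=o["joint_pos"][0]
    print("from",np.round(p,4),round(np.degrees(th),2),"turn",round(-dth,3),"dist",round(np.linalg.norm(g-p),3),"q6",round(o["joint_pos"][5],3))
    p0=p.copy(); yt=th
    for i in range(1,n+1):
        t=p0+(g-p0)*i/n-p; c,s=np.cos(yt),np.sin(yt)
        r=np.round([100*(c*t[0]+s*t[1]),100*(s*t[0]-c*t[1]),-100*t[2]],2)
        k=np.round(-(th+dth*i/n-yt),3)
        p=p+np.array([c*r[0]+s*r[1],s*r[0]-c*r[1],-r[2]])/100; yt-=k
        out+=[grip,*map(float,r),float(k)]
    print(out)
E
python3 - <<'E'
from h import *
o=bot.get_obs(); print({k:np.round(v,3) for k,v in o.items() if k in("clock","joint_pos","eef_pos","tool_rot","grip_width")})
c=bot.camera("wrist"); cv2.imwrite("pics/w1.png",c["pixels"]); print(np.round(c["eye"],3))
t=bot.camera("top"); 
for n in ["loop_cutout","brush_cutout","needle_cutout","rib_cutout"]:
    for d in bot.place_of(c,n)[:2]: print(n,round(d["p"],2),np.round(w(c,d["xyz"]),4))
# cutout floor / top heights from depth
v,u=np.mgrid[0:480:4,0:640:4]; m=np.zeros((480,640),bool); m[v,u]=True
P=cloud(c,m); print(np.histogram(P[:,2],bins=np.arange(-.006,.044,.002)))
E
```

```text
{'clock': np.float64(2.225), 'joint_pos': array([-0.514,  0.322,  0.117,  1.364, -0.   ,  2.292]), 'eef_pos': array([ 0.471, -0.266,  0.232]), 'tool_rot': array([0.986, 0.167, 0.   , 0.   ]), 'grip_width': np.float64(0.03)}
[ 0.548 -0.238  0.375]
loop_cutout 0.74 [ 0.5434 -0.2258  0.0302]
brush_cutout 0.74 [ 0.5728 -0.0733  0.0292]
brush_cutout 0.49 [ 0.5419 -0.2242  0.0314]
needle_cutout 0.67 [ 0.5526 -0.1487  0.0235]
rib_cutout 0.71 [ 0.5245 -0.2978  0.031 ]
(array([  43,  120, 2916, 4314,  132,   41,   89,  363,   55,   97,   30,
         43,  718,  368,  345,  302,  290,  149,  151,  613, 1437,   99,
         37,   50]), array([-0.006, -0.004, -0.002,  0.   ,  0.002,  0.004,  0.006,  0.008,
        0.01 ,  0.012,  0.014,  0.016,  0.018,  0.02 ,  0.022,  0.024,
        0.026,  0.028,  0.03 ,  0.032,  0.034,  0.036,  0.038,  0.04 ,
        0.042]))
```

View pics/w1.png

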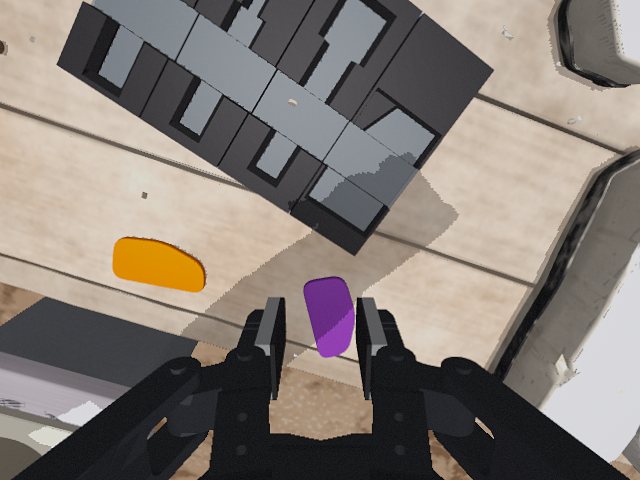

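The wrist view agrees: trough centres run from about (130,15) to (385,165), and the foam top depth is 0.034 m. Purple (330,317) and orange (160,265) are decoys. Next I fit the tray and plan the move over the tools.

```bash
python3 - <<'E'
from h import *
for cn in ("top","wrist"):
    c=bot.camera(cn)
    P=cloud(c,np.ones((480,640),bool)); k=(P[:,0]>.4)&(P[:,0]<.7)&(P[:,1]>-.38)&(P[:,1]<.0)&(P[:,2]>.013)&(P[:,2]<.045); P=P[k]
    r=cv2.minAreaRect(P[:,:2].astype(np.float32)); print(cn,r)
    print(np.round(cv2.boxPoints(r),4).tolist())
    # tray frame : yaw
    for ang in (164,165,166):
        a=np.radians(ang); Y=np.array([np.cos(a),np.sin(a)]); X=np.array([Y[1],-Y[0]])
        h,e=np.histogram(P[P[:,2]>.031][:,:2]@Y,bins=np.arange(-.70,-.38,.003)) if cn=="top" else (None,None)
        if cn=="top": print(ang,np.round(X,3),"grad",np.sort(np.abs(np.diff(h)))[-4:])
E
python3 -c "
from h import *
plan(.52,.20,.23,92,3,10)"
```

```text
top ((0.5727952718734741, -0.19038528203964233), (0.31531602144241333, 0.2106955200433731), 75.2716064453125)
[[0.4307999908924103, -0.31610000133514404], [0.6345999836921692, -0.36959999799728394], [0.7148000001907349, -0.06469999998807907], [0.5109999775886536, -0.011099999770522118]]
164 [0.276 0.961] grad [ 51  55  64 110]
165 [0.259 0.966] grad [ 30  92 102 209]
166 [0.242 0.97 ] grad [ 68  75  94 138]
wrist ((0.5709363222122192, -0.19075758755207062), (0.3139796853065491, 0.20871414244174957), 75.6396713256836)
[[0.4309000074863434, -0.31700000166893005], [0.6330999732017517, -0.3686999976634979], [0.7110000252723694, -0.06459999829530716], [0.5088000297546387, -0.012799999676644802]]
from [ 0.4688 -0.2682  0.2314] 19.12 turn -1.272 dist 0.471 q6 2.288
[3, 2.02, -4.26, 0.01, -0.127, 3, 2.54, -3.96, 0.02, -0.127, 3, 3.02, -3.62, 0.01, -0.128, 3, 3.46, -3.19, 0.02, -0.127, 3, 3.83, -2.74, 0.01, -0.127, 3, 4.15, -2.22, 0.02, -0.127, 3, 4.4, -1.69, 0.01, -0.127, 3, 4.58, -1.11, 0.01, -0.128, 3, 4.68, -0.52, 0.02, -0.127, 3, 4.71, 0.08, 0.01, -0.127]
```

Call:
carry_out:
  increments: [3, 2.02, -4.26, 0.01, -0.127, 3, 2.54, -3.96, 0.02, -0.127, 3, 3.02, -3.62, 0.01, -0.128, 3, 3.46, -3.19, 0.02, -0.127, 3, 3.83, -2.74, 0.01, -0.127]

```text
clock: 3.25
eef_pos: [0.4945, -0.0331, 0.231]
tool_rot: [0.884, 0.468, 0.0, 0.0]
ft_force: [-0.2, -0.8, 0.2]
grip_width: 0.0298
grasp_force: 0.0
```

Call:
carry_out:
  increments: [3, 4.15, -2.22, 0.02, -0.127, 3, 4.4, -1.69, 0.01, -0.127, 3, 4.58, -1.11, 0.01, -0.128, 3, 4.68, -0.52, 0.02, -0.127, 3, 4.71, 0.08, 0.01, -0.127]

```text
clock: 3.88
eef_pos: [0.5204, 0.2009, 0.2303]
tool_rot: [0.693, 0.721, 0.0, 0.0]
ft_force: [0.4, -0.4, 0.2]
grip_width: 0.03
grasp_force: 0.0
```

```bash
cat > m.py <<'E'
from h import *
import sys
c=bot.camera("wrist"); o=bot.get_obs(); print(np.round(c["eye"],3),np.round(o["eef_pos"],4),round(float(o["clock"]),2))
cv2.imwrite(f"pics/{sys.argv[1]}.png",c["pixels"])
for n in sys.argv[2:]:
    for d in bot.place_of(c,n)[:2]: print(n,"place",round(d["p"],2),np.round(w(c,d["xyz"]),4))
    for r in bot.regions_of(c,n)[:2]:
        P=cloud(c,r["mask"]); P=P[P[:,2]>.004]; m=P[:,:2].mean(0); U,S,V=np.linalg.svd(P[:,:2]-m,full_matrices=False); t=(P[:,:2]-m)@V.T
        (cx,cy),sz,a=cv2.minAreaRect(P[:,:2].astype(np.float32))
        print(n,"mask",round(r["p"],2),len(P),"ang",round(np.degrees(np.arctan2(V[0,1],V[0,0])),1),"ext",np.round(np.ptp(t,axis=0),3),"ends",np.round(m+t[:,0].min()*V[0],4),np.round(m+t[:,0].max()*V[0],4),"z",np.round(np.percentile(P[:,2],[10,50,90]),4),"rect",np.round([cx,cy,*sz,a],3))
E
python3 m.py w2 loop_tool_mid brush_mid needle_mid
```

```text
[0.517 0.283 0.373] [0.5207 0.2066 0.2299] 3.92
loop_tool_mid place 0.93 [0.6055 0.3238 0.0017]
loop_tool_mid mask 0.76 1846 ang -88.2 ext [0.151 0.025] ends [0.6016 0.3795] [0.6064 0.2286] z [0.0077 0.0106 0.0123] rect [0.601 0.304 0.025 0.151 4.276]
brush_mid place 0.67 [0.4215 0.2943 0.0028]
brush_mid mask 0.78 2790 ang 96.4 ext [0.139 0.026] ends [0.4286 0.2349] [0.413  0.3732] z [0.0097 0.0119 0.0136] rect [0.419 0.304 0.026 0.139 5.814]
needle_mid place 0.84 [0.5051 0.2786 0.0044]
needle_mid place 0.55 [0.5981 0.1179 0.0039]
needle_mid mask 0.58 1199 ang -92.2 ext [0.148 0.01 ] ends [0.5077 0.3762] [0.502  0.2283] z [0.0073 0.0092 0.0107] rect [5.0500e-01 3.0200e-01 1.4800e-01 1.0000e-02 8.7734e+01]
```

View pics/w2.png

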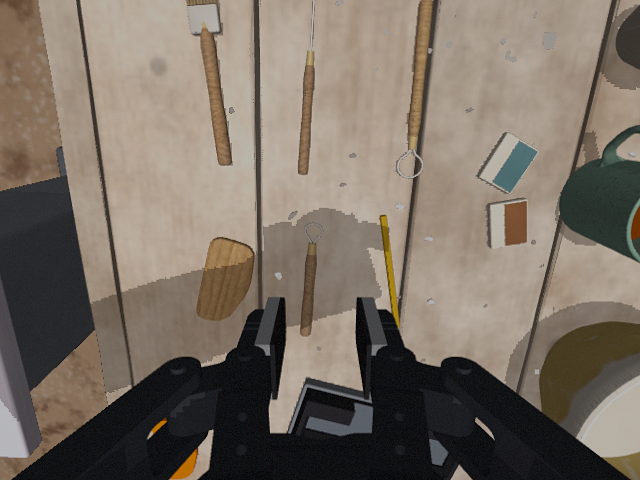

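The wrist view shows the brush (215,85), needle (307,110), large loop tool (420,80), small loop tool (310,290), pencil (390,270) and rib (226,278). Masks give the loop tool length as 151 mm and its handle top as about 12 mm. I pick the loop tool first.

```bash
python3 -c "
from h import *
plan(.6035,.3225,.10,91.8,3,5)
plan(.6035,.3225,.005,91.8,3,5,start=(.6035,.3225,.10,91.8))"
```

```text
from [0.5201 0.1992 0.2301] 91.95 turn 0.003 dist 0.198 q6 1.903
[3, 2.41, 1.75, 2.6, 0.001, 3, 2.41, 1.75, 2.6, 0.0, 3, 2.41, 1.75, 2.6, 0.001, 3, 2.41, 1.75, 2.61, 0.0, 3, 2.41, 1.74, 2.6, 0.001]
from [0.6035 0.3225 0.1   ] 91.8 turn -0.0 dist 0.095 q6 1.903
[3, 0.0, 0.0, 1.9, -0.0, 3, 0.0, 0.0, 1.9, -0.0, 3, 0.0, 0.0, 1.9, -0.0, 3, 0.0, 0.0, 1.9, -0.0, 3, 0.0, 0.0, 1.9, -0.0]
```

Call:
carry_out:
  increments: [3, 2.41, 1.75, 2.6, 0.001, 3, 2.41, 1.75, 2.6, 0, 3, 2.41, 1.75, 2.6, 0.001, 3, 2.41, 1.75, 2.61, 0, 3, 2.41, 1.74, 2.6, 0.001]

```text
clock: 4.85
eef_pos: [0.6043, 0.3234, 0.0993]
tool_rot: [0.696, 0.718, 0.0, 0.0]
ft_force: [0.3, 0.6, 0.9]
grip_width: 0.0301
grasp_force: 0.0
```

Call:
carry_out:
  increments: [3, 0, 0, 2, 0, 3, 0, 0, 2, 0, 3, 0, 0, 2, 0, 3, 0, 0, 0, 0, 3, 0, 0, 0, 0]

```text
clock: 5.48
eef_pos: [0.6039, 0.3238, 0.0408]
tool_rot: [0.696, 0.718, 0.001, 0.0]
ft_force: [0.5, 1.0, 0.4]
grip_width: 0.03
grasp_force: 0.0
```

```bash
python3 m.py w3 loop_tool_mid; python3 -c "
from h import *
plan(.6035,.3225,.005,91.8,3,5)"
```

```text
[0.601 0.406 0.184] [0.6042 0.3242 0.0413] 5.53
loop_tool_mid place 0.69 [0.6059 0.3215 0.0043]
loop_tool_mid mask 0.95 4545 ang -88.9 ext [0.151 0.024] ends [0.6032 0.3802] [0.6061 0.2292] z [0.0084 0.0108 0.0121] rect [0.602 0.305 0.024 0.151 2.83 ]
from [0.6041 0.3247 0.0414] 91.91 turn 0.002 dist 0.036 q6 2.031
[3, -0.04, -0.01, 0.73, 0.0, 3, -0.05, -0.02, 0.73, 0.001, 3, -0.04, -0.01, 0.72, 0.0, 3, -0.04, -0.01, 0.73, 0.001, 3, -0.05, -0.01, 0.73, -0.0]
```

View pics/w3.png

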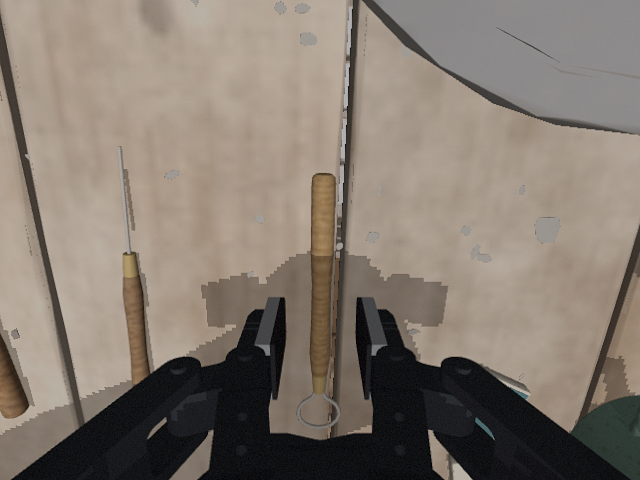

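The handle at (322,280) lies centred between the pads. I descend, close and lift.

Call:
carry_out:
  increments: [3, 0, 0, 1.2, 0, 3, 0, 0, 1.2, 0, 3, 0, 0, 1.2, 0, 0.5, 0, 0, 0, 0, 0.5, 0, 0, 0, 0]

```text
clock: 6.25
eef_pos: [0.6031, 0.3246, 0.0036]
tool_rot: [0.695, 0.719, -0.0, -0.0]
ft_force: [-0.3, 1.0, -0.1]
grip_width: 0.0097
grasp_force: 60.1
```

Call:
carry_out:
  increments: [0.5, 0, 0, 0, 0, 0.5, 0, 0, 0, 0, 0.5, 0, 0, 0, 0, 0.5, 0, 0, 0, 0, 0.5, 0, 0, 0, 0]

```text
clock: 6.88
eef_pos: [0.6031, 0.3246, 0.0039]
tool_rot: [0.695, 0.719, 0.0, 0.0]
ft_force: [1.5, -0.0, -0.3]
grip_width: 0.0097
grasp_force: 60.1
```

```bash
python3 -c "
from h import *
plan(.5426,-.2216,.13,165.3,0.5,10,start=(.6031,.3246,.13,91.9))"
```

```text
from [0.6031 0.3246 0.13  ] 91.9 turn -1.281 dist 0.55 q6 2.031
[0.5, -5.44, -0.79, -0.0, -0.128, 0.5, -5.29, -1.47, -0.0, -0.128, 0.5, -5.07, -2.14, -0.0, -0.128, 0.5, -4.75, -2.76, -0.0, -0.128, 0.5, -4.35, -3.35, -0.0, -0.129, 0.5, -3.89, -3.88, -0.0, -0.128, 0.5, -3.36, -4.35, -0.0, -0.128, 0.5, -2.78, -4.74, -0.0, -0.128, 0.5, -2.15, -5.06, -0.0, -0.128, 0.5, -1.49, -5.29, -0.0, -0.128]
```

Call:
carry_out:
  increments: [0.5, 0, 0, -2, 0, 0.5, 0, 0, -3, 0, 0.5, 0, 0, -4, 0, 0.5, 0, 0, -3.6, 0, 0.5, 0, 0, 0, 0]

```text
clock: 7.5
eef_pos: [0.6055, 0.3259, 0.1344]
tool_rot: [0.695, 0.719, 0.004, 0.001]
ft_force: [0.3, 0.4, -0.5]
grip_width: 0.0095
grasp_force: 60.2
```

Call:
carry_out:
  increments: [0.5, -5.44, -0.79, 0, -0.128, 0.5, -5.29, -1.47, 0, -0.128, 0.5, -5.07, -2.14, 0, -0.128, 0.5, -4.75, -2.76, 0, -0.128, 0.5, -4.35, -3.35, 0, -0.129]

```text
clock: 8.12
eef_pos: [0.5718, 0.0497, 0.1284]
tool_rot: [0.431, 0.902, -0.001, -0.001]
ft_force: [1.3, 0.6, -0.1]
grip_width: 0.0094
grasp_force: 60.2
```

Call:
carry_out:
  increments: [0.5, -3.89, -3.88, 0, -0.128, 0.5, -3.36, -4.35, 0, -0.128, 0.5, -2.78, -4.74, 0, -0.128, 0.5, -2.15, -5.06, 0, -0.128, 0.5, -1.49, -5.29, 0, -0.128]

```text
clock: 8.75
eef_pos: [0.5419, -0.2231, 0.1285]
tool_rot: [0.125, 0.992, 0.0, -0.001]
ft_force: [0.6, -0.8, -0.2]
grip_width: 0.0095
grasp_force: 60.2
```

```bash
cat > t.py <<'E'
from h import *
import sys
# view at the tray with wrist: tool axis (points higher than foam) and slots
c=bot.camera("wrist"); cv2.imwrite(f"pics/{sys.argv[1]}.png",c["pixels"])
for n in sys.argv[2:]:
    for d in bot.place_of(c,n)[:2]: print(n,"place",round(d["p"],2),np.round(w(c,d["xyz"]),4))
o=bot.get_obs(); M=R.from_quat(o["tool_rot"]).as_matrix(); print(np.round(o["eef_pos"],4),round(np.degrees(np.arctan2(M[1,0],M[0,0])),1),o["grip_width"],o["clock"])
E
python3 t.py w4 loop_tool_mid loop_cutout rib_cutout; python3 -c "
from h import *
plan(.5426,-.2216,.06,165.3,0.5,5)"
```

```text
loop_tool_mid place 0.76 [ 0.5445 -0.225   0.1286]
rib_cutout place 0.69 [ 0.5243 -0.2965  0.0316]
[ 0.5419 -0.2224  0.1284] 165.2 0.009516006796711067 8.95
from [ 0.5419 -0.2224  0.1284] 165.15 turn -0.003 dist 0.068 q6 -0.131
[0.5, -0.01, 0.02, 1.37, -0.001, 0.5, -0.01, 0.02, 1.37, -0.0, 0.5, -0.01, 0.02, 1.36, -0.001, 0.5, -0.01, 0.01, 1.37, -0.0, 0.5, -0.01, 0.02, 1.37, -0.001]
```

View pics/w4.png

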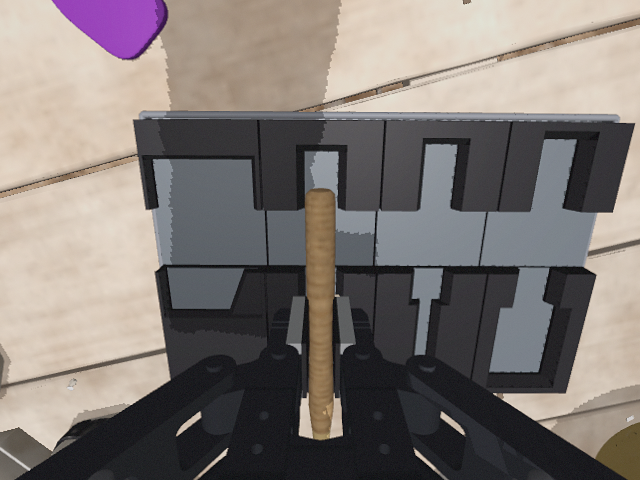

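The wrist view shows the tool held at (320,300) in line with the loop slot (322,165), with the trough between rows 210 and 267. I check the trough against the finger position and lower.

Call:
carry_out:
  increments: [0.5, 0, 0, 1.4, 0, 0.5, 0, 0, 1.4, 0, 0.5, 0, 0, 1.4, 0, 0.5, 0, 0, 1.4, 0, 0.5, 0, 0, 0, 0]

```text
clock: 9.57
eef_pos: [0.5419, -0.2209, 0.0719]
tool_rot: [0.127, 0.992, 0.0, -0.002]
ft_force: [0.5, -0.1, 0.3]
grip_width: 0.0097
grasp_force: 60.2
```

```bash
python3 - <<'E'
from h import *
c=bot.camera("wrist"); P=cloud(c,np.ones((480,640),bool))
t=bot.camera("top"); Q=cloud(t,np.ones((480,640),bool))
a=np.radians(165.3); Y=np.array([np.cos(a),np.sin(a)]); X=np.array([Y[1],-Y[0]]); C=np.array([.572,-.1905])
for nm,P in (("w",P),("t",Q)):
    y=(P[:,:2]-C)@Y; x=(P[:,:2]-C)@X; z=P[:,2]
    for lab,lo,hi in (("block edge strips (trough)",-.07,-.062),("needle centre",.033,.042),("brush",.108,.117),("rib",-.118,-.107)):
        k=(x>lo)&(x<hi)&(z>.005)&(z<.06)
        b=np.arange(-.1,.104,.004); 
        print(nm,lab,[(int(round(1000*b[i])),int(round(1000*np.median(z[k&(y>=b[i])&(y<b[i+1])])))) for i in range(len(b)-1) if (k&(y>=b[i])&(y<b[i+1])).sum()>3])
E
python3 t.py w5 ; python3 -c "
from h import *
plan(.5426,-.2216,.0275,165.3,0.5,5)"
```

```text
w block edge strips (trough) [(-24, 34), (-20, 34), (-16, 35), (-12, 35), (-8, 34), (-4, 33), (0, 21), (4, 19), (8, 19), (12, 19), (16, 19), (20, 20), (24, 19), (28, 20), (32, 20), (36, 19), (44, 34), (48, 34), (52, 35), (56, 35), (60, 35), (64, 34), (68, 34), (72, 35), (76, 35), (80, 35), (84, 35), (88, 34), (92, 34), (96, 35)]
w needle centre [(-80, 24), (-76, 25), (-40, 24), (-36, 25), (-32, 25), (-28, 25), (-24, 25), (-20, 25), (-16, 25), (-12, 25), (-8, 25), (-4, 24), (0, 20), (4, 20), (8, 20), (12, 20), (16, 20), (20, 20), (24, 20), (28, 20), (32, 19), (36, 20), (40, 20), (44, 24), (48, 25), (52, 25), (56, 25), (60, 25), (64, 25), (68, 25), (72, 25), (76, 25), (80, 25), (84, 25), (88, 34), (92, 35), (96, 35)]
w brush [(-92, 23), (-88, 23), (-84, 23), (-80, 23), (-76, 23), (-72, 23), (-68, 23), (-64, 23), (-60, 23), (-56, 22), (-52, 23), (-48, 23), (-44, 23), (-40, 23), (-36, 23), (-32, 23), (-28, 22), (-24, 23), (-20, 22), (-16, 23), (-12, 23), (-8, 23), (-4, 22), (0, 20), (4, 20), (8, 20), (12, 20), (16, 20), (20, 20), (24, 20), (28, 20), (32, 20), (36, 20), (40, 20), (44, 23)
[... 1197 characters left out ...]
-64, 22), (-60, 25), (-56, 24), (-52, 23), (-48, 24), (-44, 24), (-40, 23), (-36, 24), (-32, 23), (-28, 23), (-24, 23), (-20, 24), (-16, 23), (-12, 23), (-8, 24), (-4, 22), (0, 19), (4, 21), (8, 21), (12, 20), (16, 20), (20, 20), (24, 20), (28, 19), (32, 21), (36, 22), (40, 21), (44, 24), (48, 24), (52, 23), (56, 24), (60, 23), (64, 24), (68, 23), (72, 24), (76, 22), (80, 23), (84, 24), (88, 27), (92, 33), (96, 29)]
t rib []
[ 0.5434 -0.2218  0.0742] 165.3 0.00968219791585976 9.725
from [ 0.5434 -0.2218  0.0742] 165.34 turn 0.001 dist 0.047 q6 -0.132
[0.5, 0.02, -0.0, 0.93, 0.0, 0.5, 0.01, -0.0, 0.94, 0.0, 0.5, 0.02, -0.0, 0.93, 0.0, 0.5, 0.02, -0.0, 0.94, 0.001, 0.5, 0.02, -0.0, 0.93, -0.0]
```

Call:
carry_out:
  increments: [0.5, 0, 0, 1.1, 0, 0.5, 0, 0, 1.1, 0, 0.5, 0, 0, 1.1, 0, 0.5, 0, 0, 0.9, 0, 0.5, 0, 0, 0, 0]

```text
clock: 10.35
eef_pos: [0.5421, -0.2213, 0.0305]
tool_rot: [0.128, 0.992, 0.0, -0.001]
ft_force: [-0.3, -0.5, -0.5]
grip_width: 0.0094
grasp_force: 60.2
```

Call:
carry_out:
  increments: [0.5, 0, 0, 0.3, 0, 0.5, 0, 0, 0, 0, 3, 0, 0, 0, 0, 3, 0, 0, 0, 0, 3, 0, 0, 0, 0]

```text
clock: 10.98
eef_pos: [0.5432, -0.2217, 0.029]
tool_rot: [0.128, 0.992, -0.0, 0.0]
ft_force: [0.1, -0.3, 0.3]
grip_width: 0.0298
grasp_force: 0.0
```

Call:
carry_out:
  increments: [3, 0, 0, -2, 0, 3, 0, 0, -3, 0, 3, 0, 0, -4, 0, 3, 0, 0, -4, 0, 3, 0, 0, 0, 0]

```text
clock: 11.6
eef_pos: [0.5456, -0.2227, 0.1632]
tool_rot: [0.128, 0.992, -0.001, 0.004]
ft_force: [0.6, -0.1, -0.1]
grip_width: 0.0299
grasp_force: 0.0
```

```bash
python3 t.py w6 loop_tool_mid; python3 -c "
from h import *
plan(.4220,.2945,.12,96.4,3,10)"
```

```text
[ 0.5431 -0.2217  0.1591] 165.3 0.029845578361010906 11.7
from [ 0.5431 -0.2217  0.1591] 165.34 turn 1.203 dist 0.532 q6 -0.132
[3, 2.48, 4.69, 0.39, 0.12, 3, 3.02, 4.35, 0.39, 0.121, 3, 3.53, 3.96, 0.39, 0.12, 3, 3.97, 3.52, 0.39, 0.12, 3, 4.36, 3.0, 0.4, 0.121, 3, 4.7, 2.46, 0.39, 0.12, 3, 4.96, 1.88, 0.39, 0.12, 3, 5.15, 1.28, 0.39, 0.121, 3, 5.26, 0.64, 0.39, 0.12, 3, 5.3, 0.01, 0.39, 0.12]
```

View pics/w6.png

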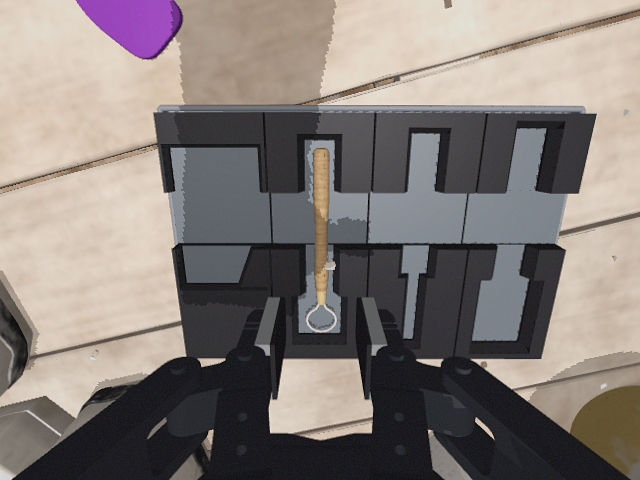

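The loop tool lies in its slot: butt (320,155), loop (321,318). Next is the brush.

```bash
python3 -c "
from h import *
plan(.4220,.2945,.10,276.4,3,15)"
```

```text
from [ 0.5431 -0.2217  0.1591] 165.34 turn -1.938 dist 0.533 q6 -0.132
[3, 1.65, 3.12, 0.39, -0.129, 3, 1.24, 3.32, 0.4, -0.129, 3, 0.8, 3.44, 0.39, -0.13, 3, 0.35, 3.52, 0.4, -0.129, 3, -0.11, 3.53, 0.39, -0.129, 3, -0.56, 3.49, 0.39, -0.129, 3, -1.01, 3.39, 0.4, -0.13, 3, -1.44, 3.23, 0.39, -0.129, 3, -1.84, 3.01, 0.4, -0.129, 3, -2.21, 2.76, 0.39, -0.129, 3, -2.55, 2.45, 0.39, -0.129, 3, -2.84, 2.1, 0.4, -0.13, 3, -3.09, 1.71, 0.39, -0.129, 3, -3.29, 1.3, 0.4, -0.129, 3, -3.43, 0.87, 0.39, -0.129]
```

Call:
carry_out:
  increments: [3, 1.65, 3.12, 0.39, -0.129, 3, 1.24, 3.32, 0.4, -0.129, 3, 0.8, 3.44, 0.39, -0.13, 3, 0.35, 3.52, 0.4, -0.129, 3, -0.11, 3.53, 0.39, -0.129]

```text
clock: 12.32
eef_pos: [0.5009, -0.0484, 0.1372]
tool_rot: [-0.196, 0.981, 0.001, -0.002]
ft_force: [0.7, 0.4, 0.0]
grip_width: 0.0302
grasp_force: 0.0
```

Call:
carry_out:
  increments: [3, -0.56, 3.49, 0.39, -0.129, 3, -1.01, 3.39, 0.4, -0.13, 3, -1.44, 3.23, 0.39, -0.129, 3, -1.84, 3.01, 0.4, -0.129, 3, -2.21, 2.76, 0.39, -0.129]

```text
clock: 12.95
eef_pos: [0.4605, 0.1232, 0.1176]
tool_rot: [-0.497, 0.868, 0.0, -0.002]
ft_force: [-0.0, 0.2, 0.1]
grip_width: 0.0297
grasp_force: 0.0
```

Call:
carry_out:
  increments: [3, -2.55, 2.45, 0.39, -0.129, 3, -2.84, 2.1, 0.4, -0.13, 3, -3.09, 1.71, 0.39, -0.129, 3, -3.29, 1.3, 0.4, -0.129, 3, -3.43, 0.87, 0.39, -0.129]

```text
clock: 13.58
eef_pos: [0.4203, 0.2948, 0.0978]
tool_rot: [0.747, -0.665, -0.0, 0.002]
ft_force: [0.6, -1.0, -0.5]
grip_width: 0.0302
grasp_force: 0.0
```

Call:
carry_out:
  increments: [3, 0, 0, 2, 0, 3, 0, 0, 2, 0, 3, 0, 0, 1, 0, 3, 0, 0, 0, 0, 3, 0, 0, 0, 0]

```text
clock: 14.2
eef_pos: [0.4222, 0.2946, 0.05]
tool_rot: [0.745, -0.667, 0.0, -0.0]
ft_force: [0.4, -0.5, 0.1]
grip_width: 0.0299
grasp_force: 0.0
```

```bash
python3 m.py w7 brush_mid; python3 -c "
from h import *
plan(.4220,.2945,.005,276.4,3,5)"
```

```text
[0.431 0.214 0.193] [0.4225 0.2948 0.0504] 14.25
brush_mid place 0.79 [0.424  0.2976 0.003 ]
brush_mid mask 0.87 7888 ang 96.1 ext [0.168 0.03 ] ends [0.4271 0.2343] [0.4093 0.4018] z [0.0091 0.0118 0.0136] rect [0.417 0.318 0.03  0.168 5.495]
from [0.4225 0.2948 0.0505] -83.63 turn -0.001 dist 0.045 q6 -1.073
[3, 0.01, 0.01, 0.91, -0.0, 3, 0.0, 0.01, 0.91, -0.0, 3, 0.01, 0.01, 0.91, -0.0, 3, 0.0, 0.01, 0.91, -0.0, 3, 0.01, 0.01, 0.91, -0.001]
```

View pics/w7.png

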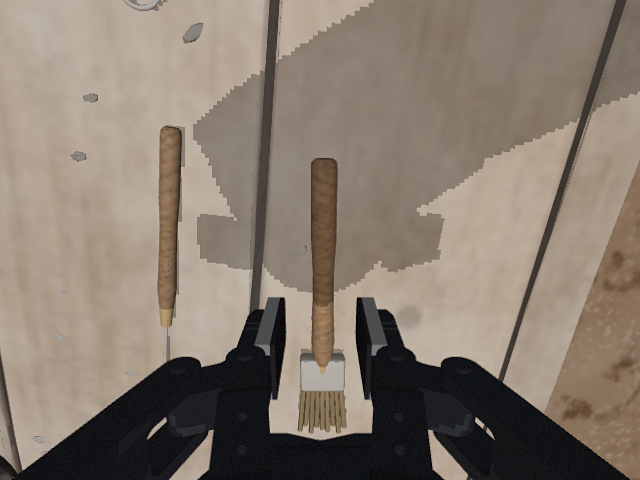

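The brush handle (323,250) is centred between the pads. I grasp and lift.

Call:
carry_out:
  increments: [3, 0, 0, 1.6, 0, 3, 0, 0, 1.5, 0, 3, 0, 0, 1.5, 0, 0.5, 0, 0, 0, 0, 0.5, 0, 0, 0, 0]

```text
clock: 14.98
eef_pos: [0.4219, 0.2946, 0.0037]
tool_rot: [0.745, -0.667, -0.0, 0.0]
ft_force: [0.8, 0.2, -0.9]
grip_width: 0.0109
grasp_force: 61.3
```

Call:
carry_out:
  increments: [0.5, 0, 0, 0, 0, 0.5, 0, 0, 0, 0, 0.5, 0, 0, 0, 0, 0.5, 0, 0, 0, 0, 0.5, 0, 0, 0, 0]

```text
clock: 15.6
eef_pos: [0.4219, 0.2945, 0.0037]
tool_rot: [0.745, -0.667, 0.0, -0.0]
ft_force: [1.2, 0.1, 0.2]
grip_width: 0.0109
grasp_force: 61.3
```

Call:
carry_out:
  increments: [0.5, 0, 0, -2, 0, 0.5, 0, 0, -3, 0, 0.5, 0, 0, -4, 0, 0.5, 0, 0, -3.5, 0, 0.5, 0, 0, 0, 0]

```text
clock: 16.23
eef_pos: [0.4239, 0.296, 0.1319]
tool_rot: [0.745, -0.667, 0.001, -0.003]
ft_force: [-0.1, -0.4, -0.3]
grip_width: 0.0112
grasp_force: 61.4
```

```bash
python3 -c "
from h import *
plan(.5769,-.0755,.128,165.3,0.5,15)"
```

```text
from [0.4239 0.296  0.1319] -83.61 turn 1.939 dist 0.402 q6 -1.073
[0.5, 2.57, -0.74, 0.03, 0.129, 0.5, 2.46, -1.06, 0.02, 0.13, 0.5, 2.3, -1.37, 0.03, 0.129, 0.5, 2.11, -1.66, 0.02, 0.129, 0.5, 1.87, -1.92, 0.03, 0.129, 0.5, 1.61, -2.13, 0.03, 0.13, 0.5, 1.32, -2.33, 0.02, 0.129, 0.5, 1.01, -2.49, 0.03, 0.129, 0.5, 0.68, -2.59, 0.03, 0.129, 0.5, 0.35, -2.65, 0.02, 0.13, 0.5, -0.01, -2.68, 0.03, 0.129, 0.5, -0.35, -2.66, 0.02, 0.129, 0.5, -0.68, -2.58, 0.03, 0.129, 0.5, -1.02, -2.48, 0.03, 0.13, 0.5, -1.32, -2.33, 0.02, 0.129]
```

Call:
carry_out:
  increments: [0.5, 2.57, -0.74, 0.03, 0.129, 0.5, 2.46, -1.06, 0.02, 0.13, 0.5, 2.3, -1.37, 0.03, 0.129, 0.5, 2.11, -1.66, 0.02, 0.129, 0.5, 1.87, -1.92, 0.03, 0.129]

```text
clock: 16.85
eef_pos: [0.4722, 0.1695, 0.126]
tool_rot: [-0.493, 0.87, 0.0, -0.001]
ft_force: [0.8, -0.2, -0.9]
grip_width: 0.0112
grasp_force: 61.4
```

Call:
carry_out:
  increments: [0.5, 1.61, -2.13, 0.03, 0.13, 0.5, 1.32, -2.33, 0.02, 0.129, 0.5, 1.01, -2.49, 0.03, 0.129, 0.5, 0.68, -2.59, 0.03, 0.129, 0.5, 0.35, -2.65, 0.02, 0.13]

```text
clock: 17.48
eef_pos: [0.5231, 0.046, 0.1246]
tool_rot: [-0.191, 0.982, 0.0, -0.001]
ft_force: [-0.3, 0.2, -1.1]
grip_width: 0.0111
grasp_force: 61.4
```

Call:
carry_out:
  increments: [0.5, -0.01, -2.68, 0.03, 0.129, 0.5, -0.35, -2.66, 0.02, 0.129, 0.5, -0.68, -2.58, 0.03, 0.129, 0.5, -1.02, -2.48, 0.03, 0.13, 0.5, -1.32, -2.33, 0.02, 0.129]

```text
clock: 18.1
eef_pos: [0.5741, -0.0776, 0.1231]
tool_rot: [0.13, 0.991, 0.0, -0.001]
ft_force: [-1.1, -0.1, -0.7]
grip_width: 0.0114
grasp_force: 61.4
```

```bash
python3 t.py w8 brush_mid brush_cutout; python3 -c "
from h import *
plan(.5769,-.0755,.06,165.3,0.5,5)"
```

```text
brush_mid place 0.78 [ 0.5733 -0.0747  0.1247]
brush_cutout place 0.57 [ 0.5789 -0.0748  0.0263]
[ 0.5742 -0.0778  0.1231] 165.2 0.011074598276293817 18.25
from [ 0.5742 -0.0778  0.1231] 165.22 turn -0.001 dist 0.063 q6 0.123
[0.5, -0.04, 0.06, 1.26, -0.0, 0.5, -0.04, 0.06, 1.27, -0.001, 0.5, -0.04, 0.06, 1.26, 0.0, 0.5, -0.04, 0.06, 1.26, -0.0, 0.5, -0.05, 0.06, 1.26, -0.0]
```

View pics/w8.png

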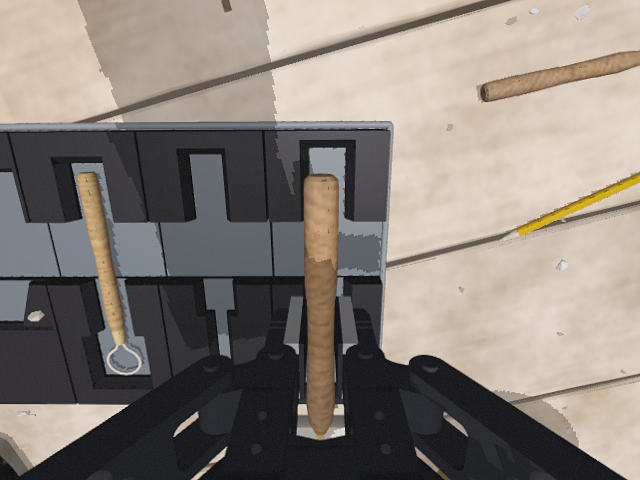

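The brush (320,300) sits slightly left of its slot (328,165), which matches the computed correction. I apply it while lowering.

Call:
carry_out:
  increments: [0.5, -0.04, 0.06, 1.26, 0, 0.5, -0.04, 0.06, 1.27, 0, 0.5, -0.04, 0.06, 1.26, 0, 0.5, -0.04, 0.06, 1.26, 0, 0.5, -0.05, 0.06, 1.26, 0]

```text
clock: 18.88
eef_pos: [0.5775, -0.0743, 0.0607]
tool_rot: [0.128, 0.992, 0.0, -0.0]
ft_force: [-0.6, 0.1, -1.2]
grip_width: 0.0113
grasp_force: 61.4
```

Call:
carry_out:
  increments: [0.5, 0, 0, 1, 0, 0.5, 0, 0, 1, 0, 0.5, 0, 0, 0.9, 0, 0.5, 0, 0, 0, 0, 0.5, 0, 0, 0, 0]

```text
clock: 19.5
eef_pos: [0.5779, -0.0746, 0.033]
tool_rot: [0.128, 0.992, -0.0, 0.0]
ft_force: [0.5, -0.1, 1.1]
grip_width: 0.0111
grasp_force: 61.4
```

Call:
carry_out:
  increments: [0.5, 0, 0, 0.35, 0, 0.5, 0, 0, 0.3, 0, 3, 0, 0, 0, 0, 3, 0, 0, 0, 0, 3, 0, 0, 0, 0]

```text
clock: 20.12
eef_pos: [0.5778, -0.0746, 0.0264]
tool_rot: [0.128, 0.992, -0.0, 0.0]
ft_force: [0.8, -0.8, -0.1]
grip_width: 0.03
grasp_force: 0.0
```

Call:
carry_out:
  increments: [3, 0, 0, -2, 0, 3, 0, 0, -3, 0, 3, 0, 0, -4, 0, 3, 0, 0, -4, 0, 3, 0, 0, 0, 0]

```text
clock: 20.75
eef_pos: [0.5804, -0.0749, 0.1606]
tool_rot: [0.128, 0.992, 0.0, 0.004]
ft_force: [-0.4, -0.5, 0.2]
grip_width: 0.0303
grasp_force: 0.0
```

```bash
python3 t.py w9; python3 -c "
from h import *
plan(.5042,.2833,.07,267.8,3,15)"
```

```text
[ 0.5789 -0.0747  0.1582] 165.3 0.029802225666110935 20.8
from [ 0.5789 -0.0747  0.1582] 165.29 turn -1.789 dist 0.376 q6 0.128
[3, 1.09, 2.18, 0.59, -0.119, 3, 0.82, 2.3, 0.59, -0.12, 3, 0.54, 2.37, 0.58, -0.119, 3, 0.25, 2.43, 0.59, -0.119, 3, -0.03, 2.44, 0.59, -0.119, 3, -0.33, 2.41, 0.59, -0.12, 3, -0.61, 2.36, 0.59, -0.119, 3, -0.89, 2.28, 0.59, -0.119, 3, -1.15, 2.15, 0.58, -0.119, 3, -1.39, 1.99, 0.59, -0.12, 3, -1.63, 1.82, 0.59, -0.119, 3, -1.83, 1.61, 0.59, -0.119, 3, -2.01, 1.38, 0.59, -0.12, 3, -2.16, 1.13, 0.58, -0.119, 3, -2.28, 0.87, 0.59, -0.119]
```

View pics/w9.png

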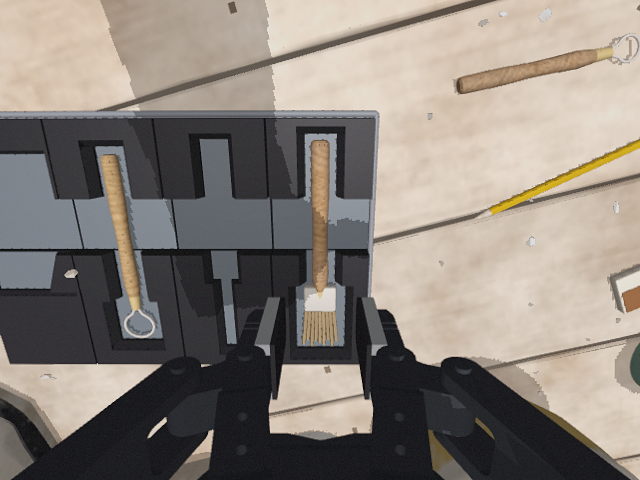

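The brush lies in its slot: butt (320,143), bristles (320,325). Next is the needle, gripped 5 mm toward its tip so the fingers stay inside the trough.

Call:
carry_out:
  increments: [3, 1.09, 2.18, 0.59, -0.119, 3, 0.82, 2.3, 0.59, -0.12, 3, 0.54, 2.37, 0.58, -0.119, 3, 0.25, 2.43, 0.59, -0.119, 3, -0.03, 2.44, 0.59, -0.119]

```text
clock: 21.42
eef_pos: [0.5513, 0.0455, 0.1249]
tool_rot: [-0.171, 0.985, 0.0, -0.002]
ft_force: [0.2, -0.0, 0.2]
grip_width: 0.0301
grasp_force: 0.0
```

Call:
carry_out:
  increments: [3, -0.33, 2.41, 0.59, -0.12, 3, -0.61, 2.36, 0.59, -0.119, 3, -0.89, 2.28, 0.59, -0.119, 3, -1.15, 2.15, 0.58, -0.119, 3, -1.39, 1.99, 0.59, -0.12]

```text
clock: 22.05
eef_pos: [0.5264, 0.1644, 0.0955]
tool_rot: [-0.453, 0.892, 0.0, -0.002]
ft_force: [-0.4, 0.6, 0.1]
grip_width: 0.03
grasp_force: 0.0
```

Call:
carry_out:
  increments: [3, -1.63, 1.82, 0.59, -0.119, 3, -1.83, 1.61, 0.59, -0.119, 3, -2.01, 1.38, 0.59, -0.12, 3, -2.16, 1.13, 0.58, -0.119, 3, -2.28, 0.87, 0.59, -0.119]

```text
clock: 22.68
eef_pos: [0.5015, 0.2836, 0.0661]
tool_rot: [-0.695, 0.719, 0.0, -0.001]
ft_force: [0.1, 0.3, -0.1]
grip_width: 0.0301
grasp_force: 0.0
```

```bash
python3 m.py w10 needle_mid; python3 -c "
from h import *
plan(.5042,.2833,.004,267.8,3,5)"
```

```text
[0.499 0.203 0.209] [0.5005 0.2864 0.0653] 22.73
needle_mid place 0.76 [0.504  0.2762 0.0025]
needle_mid mask 0.69 2985 ang 87.7 ext [0.162 0.01 ] ends [0.5015 0.2279] [0.5081 0.3898] z [0.0069 0.0094 0.0107] rect [5.0500e-01 3.0900e-01 1.6200e-01 1.0000e-02 8.8085e+01]
from [0.5013 0.2836 0.0661] -92.16 turn 0.001 dist 0.062 q6 -1.018
[3, 0.0, -0.06, 1.24, 0.0, 3, 0.01, -0.06, 1.25, 0.0, 3, 0.0, -0.05, 1.24, 0.0, 3, 0.01, -0.06, 1.24, 0.001, 3, 0.0, -0.06, 1.24, -0.0]
```

Call:
carry_out:
  increments: [3, 0, -0.07, 2, 0, 3, 0, -0.07, 2, 0, 3, 0, -0.07, 1.2, 0, 3, 0, 0, 1, 0, 3, 0, 0, 0, 0]

```text
clock: 23.45
eef_pos: [0.5045, 0.2828, 0.0053]
tool_rot: [-0.693, 0.721, 0.0, -0.001]
ft_force: [-0.1, -0.2, 0.2]
grip_width: 0.0297
grasp_force: 0.0
```

Call:
carry_out:
  increments: [0.3, 0, 0, 0, 0, 0.3, 0, 0, 0, 0, 0.3, 0, 0, 0, 0, 0.3, 0, 0, 0, 0, 0.3, 0, 0, 0, 0]

```text
clock: 24.08
eef_pos: [0.5056, 0.2837, 0.0068]
tool_rot: [-0.693, 0.721, -0.0, 0.001]
ft_force: [-0.2, -0.7, 5.1]
grip_width: 0.007
grasp_force: 59.4
```

Call:
carry_out:
  increments: [0.3, 0, 0, -2, 0, 0.3, 0, 0, -3, 0, 0.3, 0, 0, -4, 0, 0.3, 0, 0, -3.5, 0, 0.3, 0, 0, 0, 0]

```text
clock: 24.7
eef_pos: [0.5068, 0.2845, 0.134]
tool_rot: [-0.693, 0.721, -0.001, 0.003]
ft_force: [-0.3, -0.1, -0.8]
grip_width: 0.0069
grasp_force: 58.7
```

```bash
python3 m.py w11 needle_mid;  python3 -c "
from h import *
plan(.5568,-.1477,.12,165.3,0.3,15)"
```

```text
[0.503 0.203 0.277] [0.5056 0.2838 0.132 ] 24.75
needle_mid place 0.56 [0.505  0.2786 0.1337]
from [0.5041 0.2829 0.1297] -92.21 turn 1.789 dist 0.434 q6 -1.021
[0.3, 2.85, -0.46, 0.06, 0.119, 0.3, 2.78, -0.8, 0.07, 0.12, 0.3, 2.67, -1.13, 0.06, 0.119, 0.3, 2.51, -1.43, 0.07, 0.119, 0.3, 2.33, -1.72, 0.06, 0.119, 0.3, 2.1, -1.98, 0.07, 0.12, 0.3, 1.85, -2.23, 0.06, 0.119, 0.3, 1.57, -2.42, 0.07, 0.119, 0.3, 1.28, -2.6, 0.06, 0.119, 0.3, 0.96, -2.73, 0.06, 0.12, 0.3, 0.62, -2.82, 0.07, 0.119, 0.3, 0.28, -2.88, 0.06, 0.119, 0.3, -0.06, -2.89, 0.07, 0.119, 0.3, -0.4, -2.87, 0.06, 0.12, 0.3, -0.74, -2.79, 0.07, 0.119]
```

Call:
carry_out:
  increments: [0.3, 2.85, -0.46, 0.06, 0.119, 0.3, 2.78, -0.8, 0.07, 0.12, 0.3, 2.67, -1.13, 0.06, 0.119, 0.3, 2.51, -1.43, 0.07, 0.119, 0.3, 2.33, -1.72, 0.06, 0.119]

```text
clock: 25.48
eef_pos: [0.5212, 0.1386, 0.1257]
tool_rot: [-0.449, 0.893, 0.0, -0.002]
ft_force: [0.1, -0.1, -0.2]
grip_width: 0.007
grasp_force: 58.7
```

Call:
carry_out:
  increments: [0.3, 2.1, -1.98, 0.07, 0.12, 0.3, 1.85, -2.23, 0.06, 0.119, 0.3, 1.57, -2.42, 0.07, 0.119, 0.3, 1.28, -2.6, 0.06, 0.119, 0.3, 0.96, -2.73, 0.06, 0.12]

```text
clock: 26.1
eef_pos: [0.5387, -0.0046, 0.1225]
tool_rot: [-0.167, 0.986, 0.0, -0.002]
ft_force: [0.1, -0.4, 0.3]
grip_width: 0.0068
grasp_force: 58.7
```

Call:
carry_out:
  increments: [0.3, 0.62, -2.82, 0.07, 0.119, 0.3, 0.28, -2.88, 0.06, 0.119, 0.3, -0.06, -2.89, 0.07, 0.119, 0.3, -0.4, -2.87, 0.06, 0.12, 0.3, -0.74, -2.79, 0.07, 0.119]

```text
clock: 26.72
eef_pos: [0.5564, -0.1478, 0.1191]
tool_rot: [0.13, 0.992, 0.0, -0.002]
ft_force: [0.8, -0.3, -0.2]
grip_width: 0.0067
grasp_force: 58.7
```

```bash
python3 t.py w12 needle_mid needle_cutout; python3 -c "
from h import *
plan(.5568,-.1477,.06,165.3,0.3,5)"
```

```text
needle_mid place 0.63 [ 0.5506 -0.1456  0.1193]
needle_cutout place 0.88 [ 0.5559 -0.1458  0.026 ]
[ 0.5564 -0.148   0.1192] 165.2 0.006869887820292906 26.875
from [ 0.5564 -0.148   0.1192] 165.19 turn -0.002 dist 0.059 q6 -0.002
[0.3, -0.01, 0.01, 1.18, -0.0, 0.3, -0.0, 0.01, 1.19, -0.001, 0.3, -0.01, 0.0, 1.18, -0.0, 0.3, -0.0, 0.01, 1.19, -0.0, 0.3, -0.01, 0.01, 1.18, -0.001]
```

View pics/w12.png

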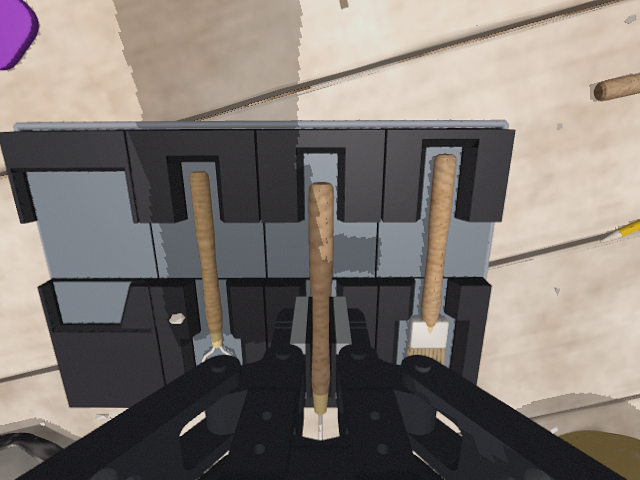

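The needle tool (320,290) is in line with its slot (321,180). I lower it.

Call:
carry_out:
  increments: [0.3, 0, 0, 1.5, 0, 0.3, 0, 0, 1.5, 0, 0.3, 0, 0, 1.5, 0, 0.3, 0, 0, 1.4, 0, 0.3, 0, 0, 1.4, 0]

```text
clock: 27.5
eef_pos: [0.5576, -0.1469, 0.0472]
tool_rot: [0.128, 0.992, 0.0, -0.0]
ft_force: [-0.0, 0.2, 0.2]
grip_width: 0.0071
grasp_force: 58.7
```

Call:
carry_out:
  increments: [0.3, 0, 0, 0.7, 0, 0.3, 0, 0, 0.7, 0, 0.3, 0, 0, 0, 0, 0.3, 0, 0, 0, 0, 0.3, 0, 0, 0, 0]

```text
clock: 28.12
eef_pos: [0.5581, -0.1473, 0.0349]
tool_rot: [0.128, 0.992, -0.0, 0.001]
ft_force: [-0.1, -0.2, -0.2]
grip_width: 0.0074
grasp_force: 58.7
```

Call:
carry_out:
  increments: [0.3, 0, 0, 0.5, 0, 0.3, 0, 0, 0, 0, 3, 0, 0, 0, 0, 3, 0, 0, 0, 0, 3, 0, 0, 0, 0]

```text
clock: 28.75
eef_pos: [0.5574, -0.1471, 0.0289]
tool_rot: [0.128, 0.992, 0.0, -0.0]
ft_force: [-0.2, 0.4, 0.4]
grip_width: 0.0301
grasp_force: 0.0
```

Call:
carry_out:
  increments: [3, 0, 0, -2, 0, 3, 0, 0, -3, 0, 3, 0, 0, -4, 0, 3, 0, 0, -4, 0, 3, 0, 0, 0, 0]

```text
clock: 29.38
eef_pos: [0.5602, -0.1479, 0.1632]
tool_rot: [0.128, 0.992, -0.001, 0.004]
ft_force: [0.6, -0.3, 0.1]
grip_width: 0.03
grasp_force: 0.0
```

```bash
python3 t.py w13; python3 -c "
from h import *
plan(.4217,.105,.15,74,6.5,10)"
```

```text
[ 0.5588 -0.1475  0.1609] 165.3 0.03013834432973316 29.425
from [ 0.5588 -0.1475  0.1609] 165.29 turn 1.593 dist 0.288 q6 -0.001
[6.5, 1.97, 2.09, 0.11, 0.159, 6.5, 2.27, 1.76, 0.11, 0.16, 6.5, 2.53, 1.37, 0.11, 0.159, 6.5, 2.71, 0.96, 0.11, 0.159, 6.5, 2.82, 0.51, 0.11, 0.16, 6.5, 2.88, 0.05, 0.1, 0.159, 6.5, 2.84, -0.39, 0.11, 0.159, 6.5, 2.75, -0.85, 0.11, 0.16, 6.5, 2.57, -1.27, 0.11, 0.159, 6.5, 2.35, -1.66, 0.11, 0.159]
```

View pics/w13.png

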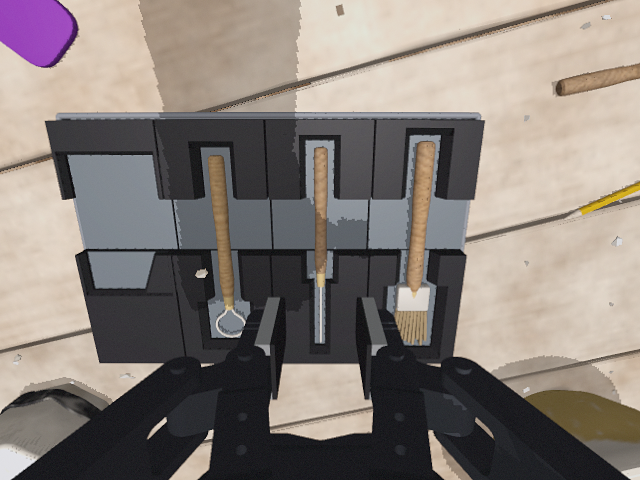

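All three lie down in their slots, needle tool at (320,155) to (320,335). Next is the rib.

```bash
python3 -c "
from h import *
plan(.405,.045,.15,74,6.5,10)"
```

```text
from [ 0.5588 -0.1475  0.1609] 165.29 turn 1.593 dist 0.247 q6 -0.001
[6.5, 1.98, 1.47, 0.11, 0.159, 6.5, 2.18, 1.14, 0.11, 0.16, 6.5, 2.34, 0.78, 0.11, 0.159, 6.5, 2.43, 0.4, 0.11, 0.159, 6.5, 2.46, 0.0, 0.11, 0.16, 6.5, 2.44, -0.38, 0.1, 0.159, 6.5, 2.34, -0.77, 0.11, 0.159, 6.5, 2.19, -1.13, 0.11, 0.16, 6.5, 1.98, -1.46, 0.11, 0.159, 6.5, 1.73, -1.76, 0.11, 0.159]
```

Call:
carry_out:
  increments: [6.5, 1.98, 1.47, 0.11, 0.159, 6.5, 2.18, 1.14, 0.11, 0.16, 6.5, 2.34, 0.78, 0.11, 0.159, 6.5, 2.43, 0.4, 0.11, 0.159, 6.5, 2.46, 0, 0.11, 0.16]

```text
clock: 30.05
eef_pos: [0.479, -0.0503, 0.152]
tool_rot: [0.505, 0.863, -0.001, -0.002]
ft_force: [0.5, -0.2, 0.1]
grip_width: 0.065
grasp_force: 0.0
```

Call:
carry_out:
  increments: [6.5, 2.44, -0.38, 0.1, 0.159, 6.5, 2.34, -0.77, 0.11, 0.159, 6.5, 2.19, -1.13, 0.11, 0.16, 6.5, 1.98, -1.46, 0.11, 0.159, 6.5, 1.73, -1.76, 0.11, 0.159]

```text
clock: 30.68
eef_pos: [0.4021, 0.0457, 0.1468]
tool_rot: [0.8, 0.6, -0.001, -0.001]
ft_force: [-0.5, 0.5, -0.2]
grip_width: 0.0648
grasp_force: 0.0
```

```bash
python3 m.py w14 rib_mid; python3 - <<'E'
from h import *
c=bot.camera("wrist")
for r in bot.regions_of(c,"rib_mid")[:2]:
    P=cloud(c,r["mask"]); P=P[P[:,2]>.004][:,:2]
    if len(P)<1000: continue
    # straight edge: scan yaw; low-x boundary flattest
    for a in range(66,86,2):
        t=np.radians(a); Y=np.array([np.cos(t),np.sin(t)]); X=np.array([Y[1],-Y[0]]); y=P@Y;x=P@X
        mid=(y.min()+y.max())/2; e=[x[(y>mid+d)&(y<mid+d+.006)].min() for d in np.arange(-.036,.036,.006)]
        up=[x[(y>mid+d)&(y<mid+d+.006)].max() for d in np.arange(-.036,.036,.006)]
        print(a,"edge",np.round(1000*(np.array(e)-np.mean(e)),1),"w",np.round(1000*(np.array(up)-e),0),"c",np.round(mid*Y+(np.mean(e)+.0255)*X,4),"len",round(np.ptp(y),4))
E
python3 -c "
from h import *
plan(.4217,.105,.05,74,6.5,5)"
```

```text
[0.425 0.125 0.29 ] [0.3997 0.0472 0.1465] 30.73
rib_mid place 0.93 [ 0.3509 -0.1248  0.003 ]
rib_mid place 0.62 [0.4179 0.107  0.0102]
rib_mid mask 0.89 3650 ang -89.4 ext [0.218 0.085] ends [0.3481 0.0567] [ 0.3506 -0.1612] z [0.0072 0.0081 0.009 ] rect [ 3.5900e-01 -4.9000e-02  2.2400e-01  5.9000e-02  8.0905e+01]
rib_mid mask 0.77 8459 ang -108.5 ext [0.098 0.052] ends [0.4354 0.1559] [0.4042 0.0626] z [0.0076 0.0085 0.0094] rect [4.2200e-01 1.0900e-01 9.8000e-02 5.0000e-02 7.5804e+01]
66 edge [ 5.8  4.9  3.5  2.9  1.4  0.7 -0.8 -1.4 -2.9 -3.6 -5.  -5.6] w [39. 41. 44. 45. 48. 49. 51. 51. 51. 51. 51. 49.] c [0.4217 0.108 ] len 0.1
68 edge [ 4.6  4.2  2.9  2.4  1.1  0.7 -0.7 -1.1 -2.3 -2.9 -4.1 -4.6] w [39. 41. 44. 45. 48. 49. 51. 51. 51. 51. 50. 49.] c [0.4219 0.108 ] len 0.0996
70 edge [ 3.4  3.2  2.1  1.8  0.7  0.6 -0.6 -0.8 -1.8 -2.1 -3.2 -3.4] w [39. 41. 44. 46. 48. 49. 51. 50. 51. 50. 50. 49.] c [0.4221 0.1082] len 0.0992
72 edge [ 2.1  2.2  1.3  1.3  0.3  0.4 -0.6 -0.5 -0.7 -1.5 -2.1 -2.3] w [39. 41. 44. 46. 48. 49. 50. 50. 50. 49. 50. 49.] c [0.4223 0.1083] len 0.0987
74 ed
[... 632 characters left out ...]
 -0.4  0.4  0.8  1.6  2.2  2.9  3.3] w [41. 44. 47. 48. 49. 51. 50. 50. 50. 49. 48. 48.] c [0.4225 0.1101] len 0.0971
84 edge [-4.4 -3.9 -2.7 -2.3 -1.2 -0.5  0.5  1.2  2.1  3.   3.6  4.6] w [42. 45. 47. 50. 50. 51. 51. 51. 50. 49. 49. 48.] c [0.4225 0.1106] len 0.0969
from [0.4038 0.045  0.1478] 74.12 turn 0.002 dist 0.116 q6 1.959
[6.5, 1.25, 0.02, 1.96, 0.0, 6.5, 1.25, 0.01, 1.95, 0.001, 6.5, 1.26, 0.02, 1.96, 0.0, 6.5, 1.25, 0.01, 1.95, 0.001, 6.5, 1.25, 0.02, 1.96, 0.0]Traceback (most recent call last):
  File "<stdin>", line 9, in <module>
    return umr_minimum(a, axis, None, out, keepdims, initial, where)
ValueError: zero-size array to reduction operation minimum which has no identity
```

View pics/w14.png

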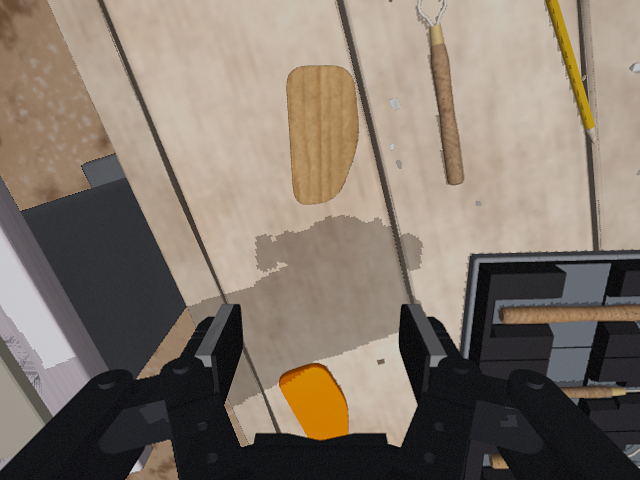

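The rib (322,135) measures yaw 75.9°, centre (0.4225, 0.109), width about 49 mm, with the straight edge on the left. Orange (320,400) is a decoy. I'll grip it 6 mm toward the broad end.

```bash
python3 -c "
from h import *
plan(.424,.1147,.03,75.9,6.2,5)"
```

```text
from [0.4038 0.045  0.1478] 74.12 turn -0.031 dist 0.138 q6 1.959
[6.2, 1.45, 0.01, 2.36, -0.006, 6.2, 1.45, 0.01, 2.35, -0.006, 6.2, 1.45, 0.03, 2.36, -0.007, 6.2, 1.46, 0.03, 2.35, -0.006, 6.2, 1.45, 0.05, 2.36, -0.006]
```

Call:
carry_out:
  increments: [6.2, 1.45, 0.01, 2.36, -0.006, 6.2, 1.45, 0.01, 2.35, -0.006, 6.2, 1.45, 0.03, 2.36, -0.007, 6.2, 1.46, 0.03, 2.35, -0.006, 6.2, 1.45, 0.05, 2.36, -0.006]

```text
clock: 31.55
eef_pos: [0.4251, 0.1147, 0.0295]
tool_rot: [0.789, 0.614, 0.0, 0.0]
ft_force: [0.0, -0.6, 0.2]
grip_width: 0.062
grasp_force: 0.0
```

Call:
carry_out:
  increments: [6.2, 0, 0, 1, 0, 6.2, 0, 0, 1, 0, 6.2, 0, 0, 0.8, 0, 6.2, 0, 0, 0, 0, 6.2, 0, 0, 0, 0]

```text
clock: 32.17
eef_pos: [0.4246, 0.1149, 0.0031]
tool_rot: [0.789, 0.614, 0.0, 0.0]
ft_force: [0.2, 1.0, 0.7]
grip_width: 0.0621
grasp_force: 0.0
```

Call:
carry_out:
  increments: [6.2, 0, 0, 0.2, 0, 6.2, 0, 0, 0.2, 0, 6.2, 0, 0, 0, 0, 6.2, 0, 0, 0, 0, 5.5, 0, 0, 0, 0]

```text
clock: 32.8
eef_pos: [0.4242, 0.115, -0.0014]
tool_rot: [0.789, 0.614, 0.0, 0.0]
ft_force: [0.1, 0.1, 0.4]
grip_width: 0.0551
grasp_force: 0.0
```

Call:
carry_out:
  increments: [4, 0, 0, 0, 0, 4, 0, 0, 0, 0, 4, 0, 0, 0, 0, 4, 0, 0, 0, 0, 4, 0, 0, 0, 0]

```text
clock: 33.42
eef_pos: [0.4243, 0.115, -0.0007]
tool_rot: [0.789, 0.614, 0.0, 0.0]
ft_force: [-1.6, -1.1, 6.9]
grip_width: 0.0466
grasp_force: 60.6
```

Call:
carry_out:
  increments: [4, 0, 0, -1, 0, 4, 0, 0, -2, 0, 4, 0, 0, -4, 0, 4, 0, 0, -4, 0, 4, 0, 0, -2, 0]

```text
clock: 34.05
eef_pos: [0.4254, 0.1153, 0.1314]
tool_rot: [0.789, 0.614, 0.002, 0.001]
ft_force: [-0.0, 0.2, -0.7]
grip_width: 0.0466
grasp_force: 61.8
```

```bash
python3 m.py w15 rib_mid; python3 -c "
from h import *
plan(.524-.0058,-.2945+.0015,.13,165.3,4,12)"
```

```text
[0.445 0.195 0.275] [0.4266 0.1156 0.1331] 34.1
rib_mid place 0.67 [0.4192 0.1111 0.138 ]
rib_mid mask 0.84 21821 ang -108.1 ext [0.098 0.051] ends [0.4365 0.1563] [0.4059 0.0627] z [0.1397 0.1405 0.1412] rect [4.2300e-01 1.1000e-01 9.8000e-02 4.9000e-02 7.5673e+01]
from [0.4252 0.1152 0.1298] 75.79 turn -1.562 dist 0.419 q6 2.083
[4, -3.11, 1.59, -0.0, -0.13, 4, -3.28, 1.17, -0.0, -0.13, 4, -3.42, 0.73, -0.01, -0.131, 4, -3.47, 0.28, 0.0, -0.13, 4, -3.49, -0.17, 0.0, -0.13, 4, -3.43, -0.62, -0.0, -0.13, 4, -3.33, -1.06, -0.0, -0.13, 4, -3.16, -1.48, -0.0, -0.13, 4, -2.94, -1.88, -0.01, -0.131, 4, -2.66, -2.25, 0.0, -0.13, 4, -2.36, -2.57, 0.0, -0.13, 4, -2.0, -2.86, -0.0, -0.13]
```

Call:
carry_out:
  increments: [4, -3.11, 1.59, 0, -0.13, 4, -3.28, 1.17, 0, -0.13, 4, -3.42, 0.73, 0, -0.131, 4, -3.47, 0.28, 0, -0.13, 4, -3.49, -0.17, 0, -0.13]

```text
clock: 34.83
eef_pos: [0.462, -0.0561, 0.127]
tool_rot: [0.549, 0.836, -0.001, -0.001]
ft_force: [0.1, -0.2, -0.7]
grip_width: 0.0469
grasp_force: 61.8
```

Call:
carry_out:
  increments: [4, -3.43, -0.62, 0, -0.13, 4, -3.33, -1.06, 0, -0.13, 4, -3.16, -1.48, 0, -0.13, 4, -2.94, -1.88, -0.01, -0.131, 4, -2.66, -2.25, 0, -0.13]

```text
clock: 35.45
eef_pos: [0.5008, -0.2259, 0.1267]
tool_rot: [0.253, 0.967, 0.0, -0.002]
ft_force: [-0.8, -0.5, 0.6]
grip_width: 0.0462
grasp_force: 61.8
```

Call:
carry_out:
  increments: [4, -2.36, -2.57, 0, -0.13, 4, -2, -2.86, 0, -0.13, 4, 0, 0, 0, 0, 4, 0, 0, 0, 0, 4, 0, 0, 0, 0]

```text
clock: 36.08
eef_pos: [0.5167, -0.292, 0.1281]
tool_rot: [0.128, 0.992, 0.0, -0.001]
ft_force: [-0.2, 0.9, -0.6]
grip_width: 0.0467
grasp_force: 61.8
```

```bash
python3 m.py w16 rib_mid rib_cutout; python3 - <<'E'
from h import *
c=bot.camera("wrist"); P=cloud(c,np.ones((480,640),bool))
a=np.radians(165.3); Y=np.array([np.cos(a),np.sin(a)]); X=np.array([Y[1],-Y[0]]); C=np.array([.572,-.1905])
y=(P[:,:2]-C)@Y; x=(P[:,:2]-C)@X; z=P[:,2]
for lo,hi in ((.046,.056),(.058,.07)):
    k=(y>lo)&(y<hi)&(z>.005)&(z<.06); b=np.arange(-.16,-.06,.003)
    print([(int(round(1000*b[i])),int(round(1000*np.median(z[k&(x>=b[i])&(x<b[i+1])])))) for i in range(len(b)-1) if (k&(x>=b[i])&(x<b[i+1])).sum()>3])
k=(z>.11)&(z<.16)&(y<.12)&(x<-.07)&(x>-.16); print("rib x",np.percentile(x[k],[0,1,99,100]),"y",np.percentile(y[k],[0,1,99,100]))
plan(.5174,-.2935,.07,165.3,4,5)
E
```

```text
[ 0.438 -0.271  0.271] [ 0.517  -0.2921  0.1284] 36.12
rib_mid place 0.64 [ 0.5213 -0.2926  0.1377]
rib_mid mask 0.96 5689 ang 66.3 ext [0.074 0.043] ends [ 0.3567 -0.3501] [ 0.3863 -0.2826] z [0.0074 0.0085 0.0094] rect [ 3.7700e-01 -3.1700e-01  7.3000e-02  4.0000e-02  7.4926e+01]
rib_cutout mask 0.74 11392 ang 15.1 ext [0.21  0.103] ends [ 0.4326 -0.2947] [ 0.6354 -0.2399] z [0.0253 0.0298 0.035 ] rect [ 0.543 -0.301  0.078  0.2   75.304]
[(-157, 15), (-154, 34), (-151, 34), (-148, 29), (-145, 26), (-142, 26), (-139, 27), (-136, 27), (-133, 26), (-130, 27), (-127, 26), (-124, 26), (-121, 26), (-118, 27), (-115, 27), (-112, 27), (-109, 27), (-106, 27), (-103, 27), (-100, 27), (-97, 26), (-94, 27), (-91, 27), (-88, 27), (-85, 27), (-82, 33), (-79, 34), (-76, 34), (-73, 35), (-70, 35), (-67, 35), (-64, 35)]
[(-160, 14), (-157, 15), (-154, 34), (-151, 34), (-148, 29), (-145, 27), (-142, 27), (-139, 27), (-136, 26), (-133, 27), (-130, 26), (-127, 26), (-124, 27), (-121, 27), (-118, 27), (-115, 26), (-112, 27), (-109, 26), (-106, 26), (-103, 27), (-100, 27), (-97, 27), (-94, 27), (-91, 27), (-88, 27), (-85, 27), (-82, 33), (-79, 34), (-76, 34), (-73, 34), (-70, 35), (-67, 35), (-64, 35)]
rib x [-0.14901803 -0.14543015 -0.07814254 -0.07469098] y [-0.02861966 -0.02418842  0.06829805  0.06907168]
from [ 0.5174 -0.2928  0.129 ] 165.32 turn 0.0 dist 0.059 q6 -0.259
[4, -0.0, -0.01, 1.18, 0.0, 4, -0.01, -0.02, 1.18, 0.0, 4, -0.0, -0.01, 1.18, 0.0, 4, -0.0, -0.01, 1.18, 0.0, 4, -0.01, -0.01, 1.18, 0.0]
```

View pics/w16.png

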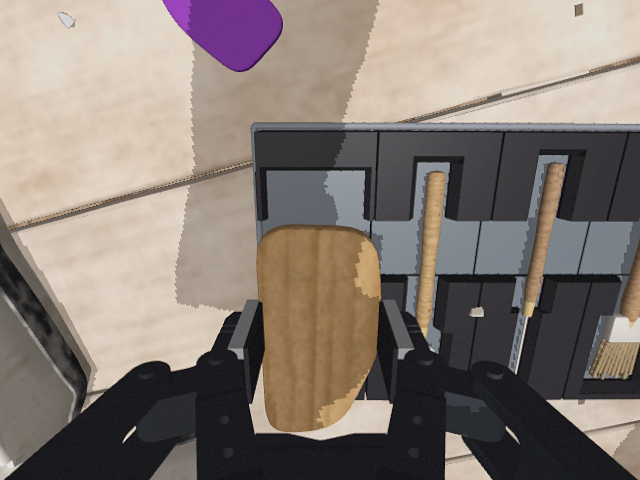

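The rib (320,320) hangs flat over its cutout, straight edge on the left as the cutout needs. The measured cutout centre (X −114 mm, Y +20.5 mm in tray coordinates) matches the rib's to within 1 mm. I lower it.

Call:
carry_out:
  increments: [4, 0, 0, 1.8, 0, 4, 0, 0, 1.8, 0, 4, 0, 0, 1.8, 0, 4, 0, 0, 1.5, 0, 4, 0, 0, 1, 0]

```text
clock: 37.0
eef_pos: [0.517, -0.293, 0.0489]
tool_rot: [0.128, 0.992, 0.0, -0.0]
ft_force: [0.0, -0.1, 0.0]
grip_width: 0.0461
grasp_force: 61.8
```

Call:
carry_out:
  increments: [4, 0, 0, 0.7, 0, 4, 0, 0, 0.7, 0, 4, 0, 0, 0.4, 0, 4, 0, 0, 0, 0, 4, 0, 0, 0, 0]

```text
clock: 37.62
eef_pos: [0.5175, -0.2934, 0.0321]
tool_rot: [0.128, 0.992, -0.0, 0.0]
ft_force: [0.8, 0.2, -0.1]
grip_width: 0.0465
grasp_force: 61.8
```

Call:
carry_out:
  increments: [4, 0, 0, 0.3, 0, 4, 0, 0, 0.25, 0, 4, 0, 0, 0, 0, 4, 0, 0, 0, 0, 4, 0, 0, 0, 0]

```text
clock: 38.25
eef_pos: [0.5173, -0.2933, 0.0263]
tool_rot: [0.128, 0.992, -0.0, 0.0]
ft_force: [0.7, -0.3, -0.7]
grip_width: 0.0465
grasp_force: 61.8
```

Call:
carry_out:
  increments: [5.8, 0, 0, 0, 0, 5.8, 0, 0, 0, 0, 5.8, 0, 0, 0, 0, 5.8, 0, 0, 0, 0, 5.8, 0, 0, -0.5, 0]

```text
clock: 38.88
eef_pos: [0.5168, -0.293, 0.0309]
tool_rot: [0.128, 0.992, 0.0, -0.001]
ft_force: [-0.3, 0.3, -0.2]
grip_width: 0.0581
grasp_force: 0.0
```

Call:
carry_out:
  increments: [5.8, 0, 0, -2, 0, 5.8, 0, 0, -3, 0, 5.8, 0, 0, -4, 0, 5.8, 0, 0, -4, 0, 5.8, 0, 0, 0, 0]

```text
clock: 39.5
eef_pos: [0.5197, -0.2946, 0.166]
tool_rot: [0.128, 0.992, -0.002, 0.004]
ft_force: [0.3, 0.2, 0.6]
grip_width: 0.0582
grasp_force: 0.0
```

```bash
python3 - <<'E'
from h import *
a=np.radians(165.3); Y=np.array([np.cos(a),np.sin(a)]); X=np.array([Y[1],-Y[0]]); C=np.array([.572,-.1905])
c=bot.camera("wrist"); t=bot.camera("top")
for nm,cam in (("w",c),("t",t)):
  P=cloud(cam,np.ones((480,640),bool)); y=(P[:,:2]-C)@Y; x=(P[:,:2]-C)@X; z=P[:,2]
  for n,xc,ys in (("rib",-.114,(-.02,-.008,.008,.02,.035,.05,.062)),("loop",-.0375,(-.035,-.02,.0,.02,.04,.06,.07)),("needle",.0375,(-.01,.0,.015,.03,.045,.06,.075)),("brush",.1125,(-.08,-.07,-.05,-.02,.0,.025,.05,.075))):
    print(nm,n,[(int(1000*q),round(1000*float(np.percentile(z[k],85)),1)) for q in ys for k in [(abs(y-q)<.004)&(abs(x-xc)<.008)&(z<.06)] if k.sum()>3])
# top-plan of neighbours
for n in ("small_loop_tool_mid","pencil_mid"):
    for d in bot.place_of(t,n)[:1]: print(n,np.round(w(t,d["xyz"]),3))
i=c["pixels"]; k=t["pixels"][110:330,90:500]; k=cv2.resize(k,(560,300),interpolation=cv2.INTER_CUBIC)
i=cv2.resize(i,(400,300)); cv2.imwrite("pics/end.png",np.vstack([np.hstack([i,np.zeros((300,160,3),np.uint8)]),k]))
E
```

```text
w rib [(-20, 35.0), (-8, 35.2), (8, 35.2), (20, 35.3), (35, 35.3), (50, 35.3), (62, 35.2)]
w loop [(-35, 33.7), (-20, 34.8), (0, 34.4), (20, 34.4), (40, 35.1), (60, 35.1), (70, 35.1)]
w needle [(-10, 34.1), (0, 34.3), (15, 33.8), (30, 33.6), (45, 34.4), (60, 34.4), (75, 34.5)]
w brush [(-80, 31.5), (-70, 32.1), (-50, 33.6), (-20, 35.3), (0, 35.0), (25, 34.7), (50, 35.8), (75, 35.8)]
t rib [(-20, 36.3), (-8, 37.4), (8, 37.6), (20, 37.1), (35, 37.3), (50, 36.9), (62, 37.2)]
t loop [(-35, 35.2), (-20, 36.9), (0, 37.0), (20, 36.4), (40, 36.5), (60, 37.6), (70, 36.0)]
t needle [(-10, 34.9), (0, 37.0), (15, 35.8), (30, 36.1), (45, 36.0), (60, 34.7), (75, 36.4)]
t brush [(-80, 33.3), (-70, 34.7), (-50, 36.0), (-20, 37.7), (0, 36.5), (25, 36.6), (50, 37.6), (75, 37.6)]
small_loop_tool_mid [0.514 0.099 0.005]
pencil_mid [0.602 0.119 0.   ]
```

View pics/end.png

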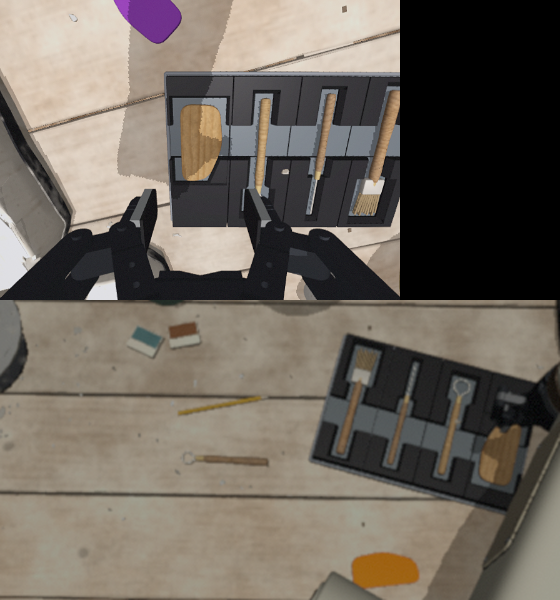

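All four lie flat. Depth puts the rib's top at a level 35 mm and the handle tops at 34–36 mm, as they should be on their floors. The pencil (220,405) and small loop tool (225,460) are where they were. I hand it in.

```bash
python3 -c "
from workcell import bot
print(bot.job_done())"
```

```text
the job is handed in; nothing more can be done
None
```

The job is handed in after about 40 s of robot time: the loop tool, brush, needle tool and rib each lie flat in their own cutouts, and the small loop tool and pencil stayed where they lay. No verdict came back.

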